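# Pack brackets under the tray lip and fold the carton shut

## Robot

A 7-joint arm with a two-finger parallel gripper is mounted at the origin on the work surface. World frame = base frame: x ahead of the robot, y to its left, z up, the work surface at z = 0. Lengths are in m, angles in rad, forces in N, time in s.
With the tool pointing down it reaches from about 0.425 to 0.875 m from the base axis. Payload 4.7 kg.
Tool frame: the origin (TCP) lies midway between the tips of the shut fingers; the grasp point (between the pads) lies 19 mm behind it; x points along the fingers, z is the direction in which the jaws open and shut, and the axes are right-handed (so a half turn about x gives the same grasp; the last joint's range is limited). The gripper opens to 87 mm and grips with 3 to 60 N. Pads are 19 mm wide; open, the fingers measure 117 mm over their backs; the gripper's body (75 mm by 190 mm) begins 51 mm behind the grasp point.
Start: joints at [0.014, 0.321, -0.07, 1.45, 0.023, 1.371, -0.057], TCP at [0.65, -0, 0.223] pointing down, gripper open.
Joint ranges: [-2.86, 2.86], [-0.3, 2.09], [-1.38, 1.24], [0.06, 2.45], [-1.56, 4.7], [0.09, 2.05], [-2.69, 2.69]. Speed limits (rad/s): [2.57, 2.57, 3.14, 3.14, 3.14, 3.14, 3.14].

## Interface

Orientations are given as a rotation vector (axis times angle).
In Python, from bench import ctrl, vision, close_job gives the robot as it stands. The module is installed in compiled form; this text tells all that it offers.
- The arm moves only by the tool servo_tool, never from a script. Its argument "commands" is a list that holds one entry, the list of rows, each a list of 7 numbers: the turn, a rotation vector about the tool's x, y, z in degrees, then the shift along the tool's x, y, z in mm, then the finger opening in mm, from 0 to 87. In form: [[[wx, wy, wz, x, y, z, grip], ...]]. A call has 1 to 5 rows; each row is the pose to reach, as a shift and turn from the pose commanded when the call began, along the tool's axes at that moment; what a row does not reach only later rows make up. A row lasts 1/8 s, in which the tool goes at most 62.5 mm and 10.7 degrees, less where a joint would pass 70% of its speed; a pose out of reach is approached as far as the arm can. A call with a gripper value outside its range is refused whole. The fingers move at their own pace and stop on an object; "newtons" is the grip in N (left out, the last holds). Time passes only in rows, so rows that repeat a pose let the fingers close. It gives the time, the measured TCP pose, the force and the opening at its end, in the units of the state.
- ctrl.get_state(): the state, without advancing time (a new reading comes with each control period).
- vision.get_image(name): name is "scene" or "side" or "wrist"; returns the picture (384x512x3 uint8, red, green, blue); there is no depth.
- vision.camera_info(name): a dict with "fov_y" (degrees; the focal length in pixels is half the picture's height over the tangent of half this angle, whatever the lens; pixels are square), "cx", "cy" (the principal point, pixels), "pose" (4x4, takes a point from camera to world coordinates). Camera axes: x right, y down, z forward; pixel columns grow to the right and rows downward; lengths in m; the calibration is good to about 2 mm. A picture is of the moment at which its call begins: read the wrist's pose just before it. camera_info takes no time and is no camera call; for the wrist camera it gives the pose at the moment of the call.
- close_job(): hands the job in, once; it reports no verdict.
The state is a dict: "time": time; "joint_positions": joint angles; "qd": joint speeds; "joint_torque": joint torques, N m; "position": TCP position; "tool_rot": TCP orientation; "ft_force": force on the tool from outside, world axes, zero at the start; "torque": the same for the moment, N m; "grip_width": opening from 0.0 (shut) to 1.0 (fully open).
Only numpy, scipy, OpenCV 4.12 (cv2) and the standard library are available. Lean on these libraries where they do the work, as an engineer would, in place of code of your own. Each camera call takes 0.05 s, during which the arm holds its last target. There are 200 camera calls.

## Task

Pack every aluminium bracket lying on the bench into the carton, one to a pocket: tilt it, tuck one end of its base plate under the tray's lip, then level it so that it lies flat on the pocket floor. When all are in, fold down the two short end flaps, keeping both long side flaps open meanwhile, and then fold the two long side flaps down flat over them. Leave the square housing, the abrasive pad and the screwdriver where they are.

Things in the scene. Friction and masses are not known exactly. Their poses are not given: they have to be found in the camera images.
- bracket_a: Loose aluminium T-bracket, 0.2 kg, one of 3 or 4 alike (None if absent): base plate 110 (own x) x 60 (own y) x 8 mm; upright web across its middle, 12 (own x) x 45 mm (own y), its top 48 mm above the underside: grip it there. Origin: centre of the underside, z up through the web. Same either way round. Starts plate down on the bench, left or right of the carton.
- bracket_b: Loose aluminium T-bracket, 0.2 kg, one of 3 or 4 alike (None if absent): base plate 110 (own x) x 60 (own y) x 8 mm; upright web across its middle, 12 (own x) x 45 mm (own y), its top 48 mm above the underside: grip it there. Origin: centre of the underside, z up through the web. Same either way round. Starts plate down on the bench, left or right of the carton.
- bracket_c: Loose aluminium T-bracket, 0.2 kg, one of 3 or 4 alike (None if absent): base plate 110 (own x) x 60 (own y) x 8 mm; upright web across its middle, 12 (own x) x 45 mm (own y), its top 48 mm above the underside: grip it there. Origin: centre of the underside, z up through the web. Same either way round. Starts plate down on the bench, left or right of the carton.
- bracket_d: Loose aluminium T-bracket, 0.2 kg, one of 3 or 4 alike (None if absent): base plate 110 (own x) x 60 (own y) x 8 mm; upright web across its middle, 12 (own x) x 45 mm (own y), its top 48 mm above the underside: grip it there. Origin: centre of the underside, z up through the web. Same either way round. Starts plate down on the bench, left or right of the carton.
- carton: Open cardboard carton fixed to the bench, outside 157 (own x) x 322 (own y) mm, rim 72 mm high, walls 4 mm, with a fixed plastic tray (black floors, grey ribs) of four pockets side by side along y, 76 mm apart. Origin: centre of its underside; x points roughly away from the robot, y to its left. A white lip 5 mm thick runs along the whole far (+x) side of the tray; see the pockets.
- pocket_0 (a point): Centre of the floor of pocket 0 (0 rightmost, 3 leftmost), 10 mm above the bench; axes as carton. Pocket 115 (x) x 66 mm (y); side ribs 12 mm high, 10 wide; near border 10 mm high, 17 wide. The lip overhangs its far (+x) 14 mm, underside 14 mm above the floor, so the opening is 101 mm. A seated bracket's origin is here within 4 mm, its x along this x. Any bracket, any pocket.
- pocket_1 (a point): Centre of the floor of pocket 1 (0 rightmost, 3 leftmost), 10 mm above the bench; axes as carton. Pocket 115 (x) x 66 mm (y); side ribs 12 mm high, 10 wide; near border 10 mm high, 17 wide. The lip overhangs its far (+x) 14 mm, underside 14 mm above the floor, so the opening is 101 mm. A seated bracket's origin is here within 4 mm, its x along this x. Any bracket, any pocket.
- pocket_2 (a point): Centre of the floor of pocket 2 (0 rightmost, 3 leftmost), 10 mm above the bench; axes as carton. Pocket 115 (x) x 66 mm (y); side ribs 12 mm high, 10 wide; near border 10 mm high, 17 wide. The lip overhangs its far (+x) 14 mm, underside 14 mm above the floor, so the opening is 101 mm. A seated bracket's origin is here within 4 mm, its x along this x. Any bracket, any pocket.
- pocket_3 (a point): Centre of the floor of pocket 3 (0 rightmost, 3 leftmost), 10 mm above the bench; axes as carton. Pocket 115 (x) x 66 mm (y); side ribs 12 mm high, 10 wide; near border 10 mm high, 17 wide. The lip overhangs its far (+x) 14 mm, underside 14 mm above the floor, so the opening is 101 mm. A seated bracket's origin is here within 4 mm, its x along this x. Any bracket, any pocket.
- flap_left (a joint): Flap angle: 0 = folded flat (closed), 1.57 = upright, larger = leaning outward; range 0 to 2.6, starts between 2.1 and 2.45. This is the left end (+y) flap, one of the two short end flaps (149 mm wide). Stiff cardboard crease: stays where it is put, moves when pushed with about 1 N.
- flap_left_hinge (a point): Middle of the crease of the left end (+y) flap, 72 mm above the bench; the flap is 4 mm thick and reaches 73 mm from the crease to its free edge.
- flap_right (a joint): Flap angle: 0 = folded flat (closed), 1.57 = upright, larger = leaning outward; range 0 to 2.6, starts between 2.1 and 2.45. This is the right end (-y) flap, one of the two short end flaps (149 mm wide). Stiff cardboard crease: stays where it is put, moves when pushed with about 1 N.
- flap_right_hinge (a point): Middle of the crease of the right end (-y) flap, 72 mm above the bench; the flap is 4 mm thick and reaches 73 mm from the crease to its free edge.
- flap_near (a joint): Flap angle: 0 = folded flat (closed), 1.57 = upright, larger = leaning outward; range 0 to 2.6, starts between 2.1 and 2.45. This is the near (-x) side flap, one of the two long side flaps (318 mm wide). Stiff cardboard crease: stays where it is put, moves when pushed with about 1 N.
- flap_near_hinge (a point): Middle of the crease of the near (-x) side flap, 76 mm above the bench; the flap is 4 mm thick and reaches 73 mm from the crease to its free edge.
- flap_far (a joint): Flap angle: 0 = folded flat (closed), 1.57 = upright, larger = leaning outward; range 0 to 2.6, starts between 2.1 and 2.45. This is the far (+x) side flap, one of the two long side flaps (318 mm wide). Stiff cardboard crease: stays where it is put, moves when pushed with about 1 N.
- flap_far_hinge (a point): Middle of the crease of the far (+x) side flap, 76 mm above the bench; the flap is 4 mm thick and reaches 73 mm from the crease to its free edge.
- housing: Bystander: loose square aluminium housing with a through bore, 100 x 100 x 150 mm, lying beyond the carton to the left. Leave it alone.
- abrasive_pad: Bystander: maroon abrasive pad 150 x 70 x 12 mm, beyond the carton to the right. Leave it alone.
- screwdriver: Bystander: screwdriver lying beyond the carton. Leave it alone.
Things that resemble listed ones, but are neither listed nor needed, are in the scene too. Leave any black look-alike of the bracket_b alone.

How it is judged:
On the way, in this order (a step that is already met when the one before it is completed fails the run):
1. every bracket lies flat in a pocket of the tray, one end under the lip (((horizontal distance between bracket_a and pocket_0 below 0.008 m and z of bracket_a in the frame of pocket_0 below 0.004 m and angle between bracket_a's own z axis and vertical below 0.06 rad and angle between the x axis of bracket_a and the x axis of carton, either way round below 0.15 rad) or (horizontal distance between bracket_a and pocket_1 below 0.008 m and z of bracket_a in the frame of pocket_1 below 0.004 m and angle between bracket_a's own z axis and vertical below 0.06 rad and angle between the x axis of bracket_a and the x axis of carton, either way round below 0.15 rad) or (horizontal distance between bracket_a and pocket_2 below 0.008 m and z of bracket_a in the frame of pocket_2 below 0.004 m and angle between bracket_a's own z axis and vertical below 0.06 rad and angle between the x axis of bracket_a and the x axis of carton, either way round below 0.15 rad) or (horizontal distance between bracket_a and pocket_3 below 0.008 m and z of bracket_a in the frame of pocket_3 below 0.004 m and angle between bracket_a's own z axis and vertical below 0.06 rad and angle between the x axis of bracket_a and the x axis of carton, either way round below 0.15 rad)) and ((horizontal distance between bracket_b and pocket_0 below 0.008 m and z of bracket_b in the frame of pocket_0 below 0.004 m and angle between bracket_b's own z axis and vertical below 0.06 rad and angle between the x axis of bracket_b and the x axis of carton, either way round below 0.15 rad) or (horizontal distance between bracket_b and pocket_1 below 0.008 m and z of bracket_b in the frame of pocket_1 below 0.004 m and angle between bracket_b's own z axis and vertical below 0.06 rad and angle between the x axis of bracket_b and the x axis of carton, either way round below 0.15 rad) or (horizontal distance between bracket_b and pocket_2 below 0.008 m and z of bracket_b in the frame of pocket_2 below 0.004 m and angle between bracket_b's own z axis and vertical below 0.06 rad and angle between the x axis of bracket_b and the x axis of carton, either way round below 0.15 rad) or (horizontal distance between bracket_b and pocket_3 below 0.008 m and z of bracket_b in the frame of pocket_3 below 0.004 m and angle between bracket_b's own z axis and vertical below 0.06 rad and angle between the x axis of bracket_b and the x axis of carton, either way round below 0.15 rad)) and ((horizontal distance between bracket_c and pocket_0 below 0.008 m and z of bracket_c in the frame of pocket_0 below 0.004 m and angle between bracket_c's own z axis and vertical below 0.06 rad and angle between the x axis of bracket_c and the x axis of carton, either way round below 0.15 rad) or (horizontal distance between bracket_c and pocket_1 below 0.008 m and z of bracket_c in the frame of pocket_1 below 0.004 m and angle between bracket_c's own z axis and vertical below 0.06 rad and angle between the x axis of bracket_c and the x axis of carton, either way round below 0.15 rad) or (horizontal distance between bracket_c and pocket_2 below 0.008 m and z of bracket_c in the frame of pocket_2 below 0.004 m and angle between bracket_c's own z axis and vertical below 0.06 rad and angle between the x axis of bracket_c and the x axis of carton, either way round below 0.15 rad) or (horizontal distance between bracket_c and pocket_3 below 0.008 m and z of bracket_c in the frame of pocket_3 below 0.004 m and angle between bracket_c's own z axis and vertical below 0.06 rad and angle between the x axis of bracket_c and the x axis of carton, either way round below 0.15 rad)) and ((horizontal distance between bracket_d and pocket_0 below 0.008 m and z of bracket_d in the frame of pocket_0 below 0.004 m and angle between bracket_d's own z axis and vertical below 0.06 rad and angle between the x axis of bracket_d and the x axis of carton, either way round below 0.15 rad) or (horizontal distance between bracket_d and pocket_1 below 0.008 m and z of bracket_d in the frame of pocket_1 below 0.004 m and angle between bracket_d's own z axis and vertical below 0.06 rad and angle between the x axis of bracket_d and the x axis of carton, either way round below 0.15 rad) or (horizontal distance between bracket_d and pocket_2 below 0.008 m and z of bracket_d in the frame of pocket_2 below 0.004 m and angle between bracket_d's own z axis and vertical below 0.06 rad and angle between the x axis of bracket_d and the x axis of carton, either way round below 0.15 rad) or (horizontal distance between bracket_d and pocket_3 below 0.008 m and z of bracket_d in the frame of pocket_3 below 0.004 m and angle between bracket_d's own z axis and vertical below 0.06 rad and angle between the x axis of bracket_d and the x axis of carton, either way round below 0.15 rad))), for 0.2 s.
2. both short end flaps are folded down while both long side flaps still stand open (all of step 1 and value of joint each of flap_left, flap_right below 0.15 rad and value of joint each of flap_near, flap_far above 0.8 rad), for 0.2 s.
3. both long side flaps are folded down too (value of joint each of flap_left, flap_right, flap_near, flap_far below 0.15 rad), for 0.2 s.
At the end, for the whole second after the job is handed in: Every bracket present lies at rest in a pocket: origin within 8 mm of the pocket centre in plan and at most 4 mm above the floor, tilted less than 0.06 rad, its x axis within 0.15 rad of the carton's x (either way round); all four flaps are within 0.15 rad of flat (all of step 1 and all of step 3 and linear speed of each of bracket_a, bracket_b, bracket_c, bracket_d below 0.02 m/s); the robot touches nothing.
It fails at once if the housing is shifted by more than 30 mm (distance of housing from where it was at the start of the episode above 0.03 m).
It fails at once if the abrasive pad is shifted by more than 30 mm (distance of abrasive_pad from where it was at the start of the episode above 0.03 m).
It fails at once if the screwdriver is shifted by more than 30 mm (distance of screwdriver from where it was at the start of the episode above 0.03 m).
Of bracket_a, bracket_b, bracket_c, bracket_d only 3 to 4 are there at a start; the rules pass over those that are not, and their reading is None.
At some moment in a run one of bracket_a, bracket_b, bracket_c, bracket_d may be knocked a few centimetres aside while the robot is not near it.
Once in a run the grip may slacken for a moment while it holds something.
It also fails if it takes over 210 s, if anything falls off the work surface, if the arm or the gripper's body presses on something with over 40 N, if the wrist force passes 120 N, or if a joint passes its speed limit or range.

## Working session

There is one attempt and no reset: what is moved stays moved. The work goes in short steps, Python scripts to look and compute and a tool call to move; the robot and the scene stay as the last step left them, time stands still between calls to the robot, and variables do not carry over. Pictures are saved under pics/ and viewed, about 12 in all and at most 16, crops included, and the job is handed in when it is done.

Besides the shell and the picture viewer there is one more tool, called after "Request:" as name(argument=value, ...), one argument or row to a line, values as JSON. servo_tool: Moves the arm, as the interface text tells. Its arguments: {"type":"object","properties":{"commands":{"type":"array"},"newtons":{"type":"number"}},"required":["commands"]}

```bash
mkdir -p pics; cat > h.py <<'E'
import numpy as np, cv2
from bench import ctrl, vision, close_job
from scipy.spatial.transform import Rotation as R
def save(name,fn,crop=None,scale=1.5):
    info=vision.camera_info(name); im=vision.get_image(name)
    np.save('pics/'+fn+'.npy',im)
    if crop: im=im[crop[1]:crop[3],crop[0]:crop[2]]
    cv2.imwrite('pics/'+fn+'.png',cv2.cvtColor(cv2.resize(im,None,fx=scale,fy=scale,interpolation=cv2.INTER_CUBIC),cv2.COLOR_RGB2BGR)); return info
def f(info): return 192/np.tan(np.radians(info['fov_y'])/2)
def ray(info,u,v,z):
    P=np.array(info['pose']); d=P[:3,:3]@np.array([(u-info['cx'])/f(info),(v-info['cy'])/f(info),1]); o=P[:3,3]
    return o+d*(z-o[2])/d[2]
def proj(info,p):
    P=np.array(info['pose']); c=P[:3,:3].T@(np.array(p)-P[:3,3]); return c[:2]/c[2]*f(info)+[info['cx'],info['cy']]
E
python3 - <<'E'
from h import *
np.set_printoptions(precision=4,suppress=True)
print(ctrl.get_state())
for n in ['scene','side','wrist']:
    i=save(n,n+'0'); print(n,i)
E
```

```text
{'time': 0.0, 'joint_positions': array([ 0.0141,  0.3218, -0.0701,  1.4517,  0.0226,  1.3708, -0.0569]), 'qd': array([-0.0005, -0.0001, -0.0006, -0.0003,  0.0006, -0.0012,  0.0004]), 'joint_torque': array([ -0.0003, -49.1285,  -0.4039, -31.2526,  -0.0641,   0.0438,
         0.0002]), 'position': array([ 0.6495, -0.    ,  0.2215]), 'tool_rot': array([-0.0001,  1.5727, -0.    ]), 'ft_force': array([ 0.2   ,  0.072 , -0.4604]), 'torque': array([ 0.0703,  0.022 , -0.0361]), 'grip_width': 1.0025147222204371}
scene {'fov_y': 55.11323591981479, 'cx': 256.1516018991997, 'cy': 190.14960799572012, 'pose': array([[-0.5406,  0.6271, -0.5608,  1.3047],
       [ 0.8413,  0.4059, -0.357 ,  0.3972],
       [ 0.0038, -0.6648, -0.747 ,  0.9732],
       [ 0.    ,  0.    ,  0.    ,  1.    ]])}
side {'fov_y': 43.70928497733601, 'cx': 263.93023881717943, 'cy': 193.0817902120723, 'pose': array([[ 0.9088, -0.2944,  0.2958,  0.1282],
       [-0.4172, -0.624 ,  0.6607, -1.1134],
       [-0.0099, -0.7238, -0.6899,  1.1837],
       [ 0.    ,  0.    ,  0.    ,  1.    ]])}
wrist {'fov_y': 63.50280698913866, 'cx': 261.5863028836875, 'cy': 188.90854957191482, 'pose': array([[ 1.    ,  0.0012, -0.0029,  0.6501],
       [ 0.0003, -0.9577, -0.2879,  0.0797],
       [-0.0031,  0.2879, -0.9577,  0.3835],
       [ 0.    ,  0.    ,  0.    ,  1.    ]])}
```

View images.

View pics/scene0.png

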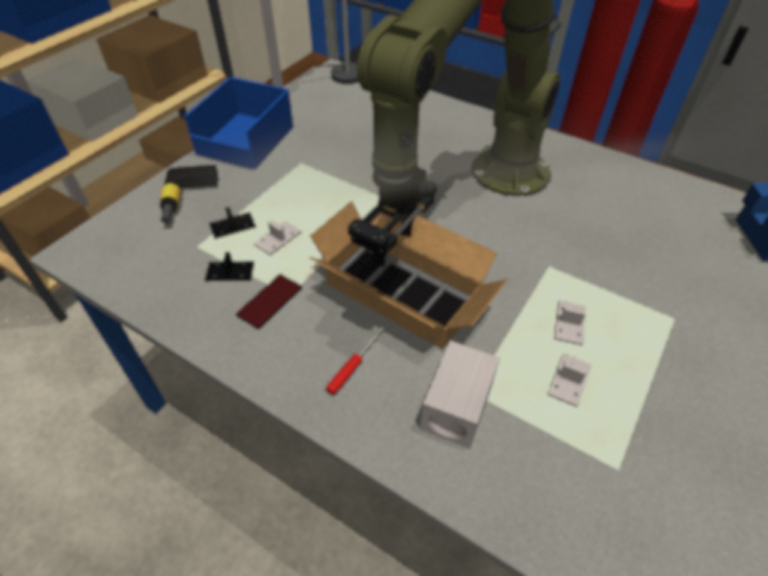

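View pics/side0.png

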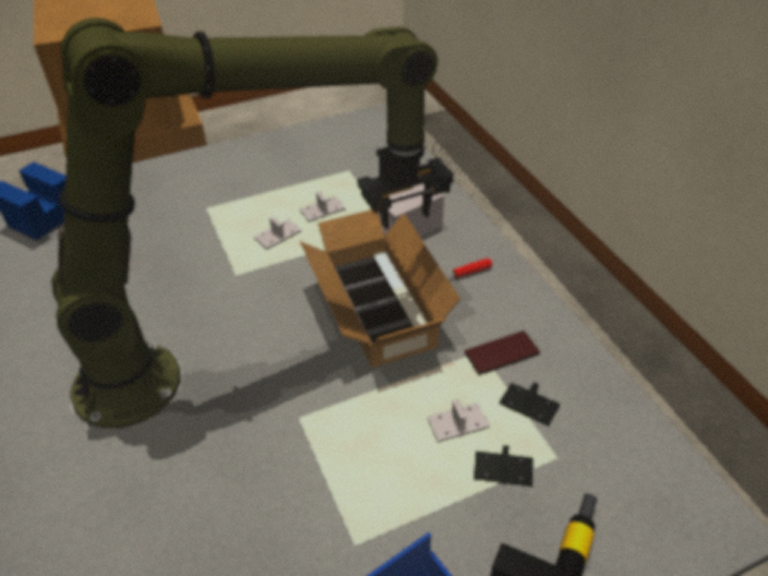

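View pics/wrist0.png

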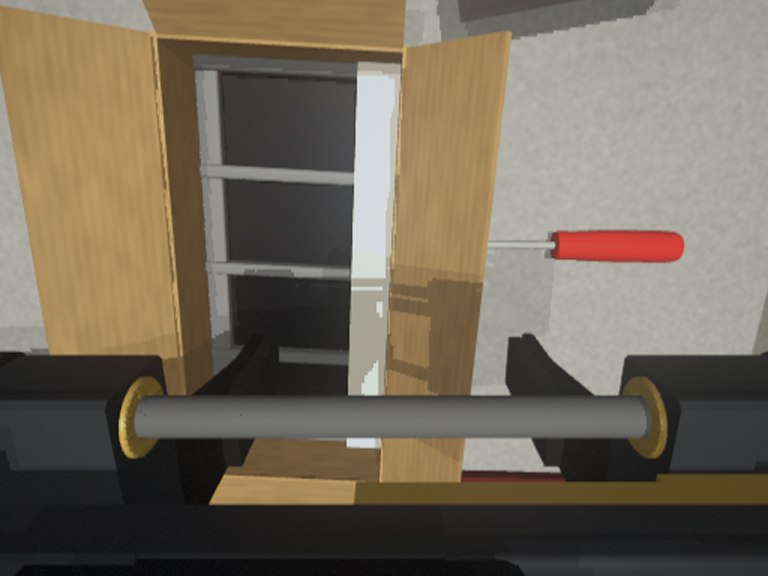

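```bash
python3 - <<'E'
from h import *
np.set_printoptions(precision=3,suppress=True)
import pickle
I={n:vision.camera_info(n) for n in['scene','side']}
pickle.dump(I,open('I.pkl','wb'))
for n,pts in {'scene':[(570,322),(570,380),(278,236)],'side':[(278,233),(323,207),(460,420)]}.items():
    for p in pts: print(n,p,ray(I[n],p[0]/1.5,p[1]/1.5,0.015))
sc=np.load('pics/scene0.npy');sd=np.load('pics/side0.npy')
# enlarged bracket crops, one composite
def c(im,x,y,w=44,h=36):
    x=int(x/1.5);y=int(y/1.5);return cv2.resize(im[y-h//2:y+h//2,x-w//2:x+w//2],(264,216),interpolation=cv2.INTER_CUBIC)
A=np.hstack([c(sc,570,322),c(sc,570,380),c(sc,278,236)]);B=np.hstack([c(sd,278,233),c(sd,323,207),c(sd,460,420)])
cv2.imwrite('pics/crops.png',np.vstack([A,B])[:,:,::-1])
E
```

```text
scene (570, 322) [0.454 0.34  0.015]
scene (570, 380) [0.597 0.393 0.015]
scene (278, 236) [ 0.591 -0.375  0.015]
side (278, 233) [0.442 0.328 0.015]
side (323, 207) [0.586 0.382 0.015]
side (460, 420) [ 0.588 -0.388  0.015]
```

```bash
python3 - <<'E'
from h import *
np.set_printoptions(precision=4,suppress=True)
w=vision.camera_info('wrist')
P={'NL rim':(155,37,.072),'FL rim':(404,48,.072),'near crease low':(182,385,.072),'far crease low':(381,440,.072),
'lip up':(357,66,.029),'lip lo':(347,445,.029),'rib32 R':(352,179,.022),'rib32 L':(207,171,.022),'rib21 L':(213,268,.022),'rib21 R':(350,272,.022),'black TL':(221,71,.01),'rib10':(235,355,.022),'rib10R':(347,357,.022),'border L':(196,66,.02),'border L low':(212,355,.02)}
for k,(u,v,z) in P.items(): print(k,ray(w,u/1.5,v/1.5,z))
E
```

```text
NL rim [0.5059 0.1412 0.072 ]
FL rim [0.6563 0.1351 0.072 ]
near crease low [ 0.4916 -0.0937  0.072 ]
far crease low [ 0.6405 -0.1413  0.072 ]
lip up [0.6244 0.1314 0.029 ]
lip lo [ 0.6089 -0.177   0.029 ]
rib32 R [0.6184 0.0538 0.022 ]
rib32 L [0.5087 0.0596 0.022 ]
rib21 L [ 0.5049 -0.0163  0.022 ]
rib21 R [ 0.615  -0.0195  0.022 ]
black TL [0.5226 0.1308 0.01  ]
rib10 [ 0.5151 -0.0929  0.022 ]
rib10R [ 0.6105 -0.0946  0.022 ]
border L [0.5084 0.1327 0.02  ]
border L low [ 0.4947 -0.0939  0.02  ]
```

View pics/crops.png

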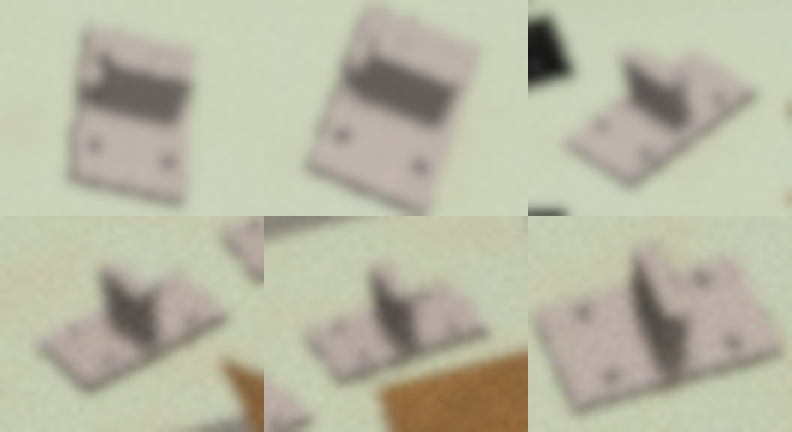

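```bash
python3 - <<'E'
from h import *
import pickle
np.set_printoptions(precision=4,suppress=True)
I=pickle.load(open('I.pkl','rb'))
D={'A scene':((358,196),[(87,28),(193,45),(183,203),(70,180)]),'A side':((163,137),[(180,54),(225,102),(90,172),(40,134)]),
'B scene':((358,235),[(108,8),(216,45),(166,210),(44,168)]),'B side':((193,120),[(176,64),(223,116),(81,166),(42,124)]),
'C scene':((163,139),[(162,52),(229,93),(104,185),(37,145)]),'C side':((284,262),[(207,42),(254,134),(50,192),(7,102)])}
for k,(o,c) in D.items():
    p=np.array([ray(I[k.split()[1]],o[0]+x/6,o[1]+y/6,.008)[:2] for x,y in c])
    e=[p[(i+1)%4]-p[i] for i in range(4)]; L=[np.linalg.norm(x) for x in e]
    l=(e[0]-e[2]) if L[0]+L[2]>L[1]+L[3] else (e[1]-e[3])
    print(k,p.mean(0),'yaw',np.degrees(np.arctan2(l[1],l[0]))%180,np.array(L))
E
```

```text
A scene [0.4476 0.3406] yaw 16.36002715813453 [0.059  0.1143 0.0593 0.1117]
A side [0.4432 0.3317] yaw 18.722014781331836 [0.0616 0.105  0.0532 0.1155]
B scene [0.5885 0.3924] yaw 4.956209857013225 [0.0562 0.108  0.0601 0.1097]
B side [0.5837 0.3824] yaw 9.383500990222103 [0.069  0.1054 0.0549 0.1086]
C scene [ 0.5912 -0.3766] yaw 174.03739391932817 [0.0614 0.1078 0.0584 0.1103]
C side [ 0.5855 -0.3872] yaw 174.13899448667732 [0.0595 0.1074 0.0568 0.109 ]
```

Request:
servo_tool(
  commands=[
    [[0, 0, 0, 0, 55, -27, 60], [0, 0, 0, 0, 110, -55, 60], [0, 0, 0, 0, 165, -82, 60], [0, 0, 0, 0, 215, -107, 60], [0, 0, 0, 0, 260, -130, 60]],
  ],
)

```text
time: 0.78
position: [0.5186, 0.2619, 0.2224]
tool_rot: [-0.001, 1.571, 0.001]
ft_force: [0.2, -0.5, 0.0]
grip_width: 0.691
```

Request:
servo_tool(
  commands=[
    [[0, 0, 0, 0, 0, 0, 60], [0, 0, 0, 0, 0, 0, 60]],
  ],
)

```text
time: 1.02
position: [0.5202, 0.2593, 0.2223]
tool_rot: [-0.001, 1.571, -0.001]
ft_force: [0.4, -0.3, -0.1]
grip_width: 0.691
```

```bash
python3 - <<'E'
from h import *
import pickle
np.set_printoptions(precision=4,suppress=True)
s=ctrl.get_state();print(s['time'],s['position'],s['tool_rot'],np.abs(s['qd']).max())
i=save('wrist','w1');pickle.dump(i,open('w1.pkl','wb'))
E
```

```text
1.025 [0.5202 0.2593 0.2223] [-0.0008  1.5708 -0.0009] 0.025071768361939355
```

View pics/w1.png

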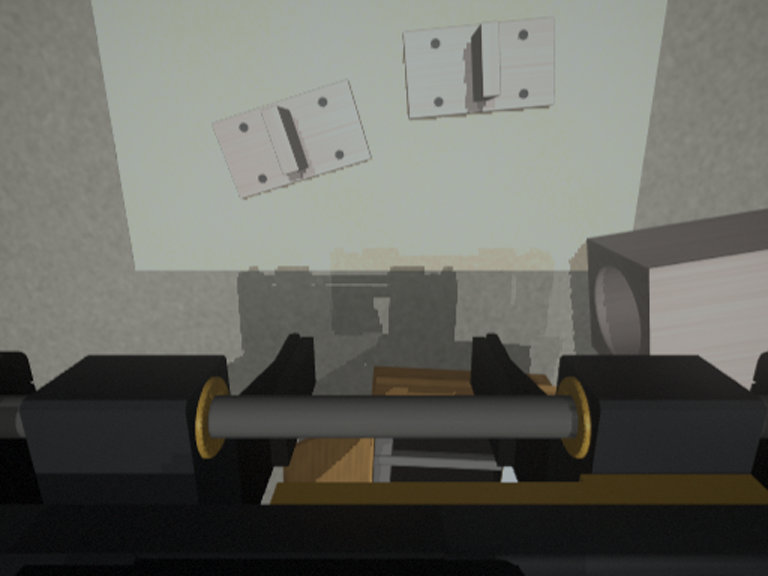

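```bash
cat >> h.py <<'E'
def brk(i,c,z=.008):
    p=np.array([ray(i,x/1.5,y/1.5,z)[:2] for x,y in c]); e=[p[(k+1)%4]-p[k] for k in range(4)]; l=e[0]-e[2]
    return p.mean(0),np.degrees(np.arctan(l[1]/l[0])),np.array([np.linalg.norm(x) for x in e])
E
python3 - <<'E'
from h import *
import pickle
np.set_printoptions(precision=4,suppress=True)
i=pickle.load(open('w1.pkl','rb'))
print(brk(i,[(212,124),(348,80),(371,158),(242,199)]));print(brk(i,[(403,34),(553,17),(554,105),(409,119)]))
E
```

```text
(array([0.4429, 0.3403]), np.float64(16.757725459260186), array([0.1095, 0.0586, 0.1085, 0.0595]))
(array([0.5846, 0.3911]), np.float64(5.52033137892815), array([0.1084, 0.0597, 0.11  , 0.0585]))
```

Request:
servo_tool(
  commands=[
    [[-9, 0, 0, 20, 40, -38, 60], [-16.7, 0, 0, 50, 81, -77, 60], [-16.7, 0, 0, 105, 81, -77, 60], [-16.7, 0, 0, 155, 81, -77, 60], [-16.7, 0, 0, 196, 81, -77, 60]],
  ],
  newtons=40,
)

```text
time: 1.7
position: [0.4438, 0.3386, 0.0244]
tool_rot: [-0.228, 1.56, 0.225]
ft_force: [0.4, 0.8, 0.9]
grip_width: 0.688
```

Request:
servo_tool(
  commands=[
    [[0, 0, 0, 0, 0, 0, 60], [0, 0, 0, 0, 0, 0, 0], [0, 0, 0, 0, 0, 0, 0], [0, 0, 0, 0, 0, 0, 0], [0, 0, 0, 0, 0, 0, 0]],
  ],
)

```text
time: 2.33
position: [0.4435, 0.3412, 0.0274]
tool_rot: [-0.228, 1.557, 0.229]
ft_force: [-0.3, 0.1, -0.4]
grip_width: 0.32
```

Request:
servo_tool(
  commands=[
    [[0, 0, 0, 0, 0, 0, 0], [0, 0, 0, 0, 0, 0, 0], [0, 0, 0, 0, 0, 0, 0], [0, 0, 0, 0, 0, 0, 0], [0, 0, 0, -20, 0, 0, 0]],
  ],
)

```text
time: 2.95
position: [0.4415, 0.3397, 0.0446]
tool_rot: [-0.231, 1.563, 0.227]
ft_force: [-0.2, -0.4, -3.0]
grip_width: 0.133
```

```bash
cat > plan.py <<'E'
import numpy as np, json, sys
from scipy.spatial.transform import Rotation as R, Slerp
CY=-0.050; CO=np.array([.5735,-.018,0]); H=26.; R0=R.from_rotvec([0,np.pi/2,0])
def ctrl_pose(xc,yc,z,th=0,yaw=None):  # TCP pose (m, deg); carton coords in mm
    q=R.from_euler('z',CY)
    p=CO+q.apply(np.array([xc,yc,z])/1000)
    return p,(q*R.from_euler('y',th,degrees=True)*R0)
def tcp(k,xf,zf,th,h=H,dy=0):  # bracket in pocket k
    t=np.radians(th); o=np.array([xf-55*np.cos(t),(k-1.5)*76+dy,10+zf+55*np.sin(t)])
    o+=h*np.array([np.sin(t),0,np.cos(t)])
    return ctrl_pose(*o,th)
def world(x,y,z,yaw=0): return np.array([x,y,z]),R.from_euler('z',yaw,degrees=True)*R0
def load():
    d=json.load(open('pose.json')); return np.array(d['p']),R.from_rotvec(d['r'])
def setp(p,r): json.dump({'p':list(map(float,p)),'r':list(map(float,r.as_rotvec()))},open('pose.json','w'))
def go(targets,grip,lin=45,ang=9,hold=0):
    """targets: list of (p,R) or (p,R,lin); prints calls of <=5 rows; updates pose.json"""
    p,r=load(); path=[]
    cp,cr=p,r
    for t in targets:
        l=t[2] if len(t)>2 else lin
        n=max(1,int(np.ceil(max(np.linalg.norm(t[0]-cp)*1000/l,np.degrees((cr.inv()*t[1]).magnitude())/ang)-.05)))
        s=Slerp([0,1],R.concatenate([cr,t[1]]))
        for i in range(1,n+1): path.append((cp+(t[0]-cp)*i/n,s(i/n)))
        cp,cr=t[0],t[1]
    path+=[path[-1]]*hold
    for a in range(0,len(path),5):
        rows=[]
        for q,s in path[a:a+5]:
            w=np.round(np.degrees((r.inv()*s).as_rotvec()),1)+0.; d=np.round(r.inv().apply(q-p)*1000,1)+0.
            rows.append([*w.tolist(),*d.tolist(),grip])
        print(json.dumps([rows]))
        p=p+r.apply(np.array(rows[-1][3:6])/1000); r=r*R.from_rotvec(np.radians(rows[-1][:3]))
    setp(p,r)
E
python3 - <<'E'
from plan import *
setp(np.array([.443,.341,.047]),R.from_euler('z',16.7,degrees=True)*R0)
go([world(.443,.341,.17,10),tcp(2,38,140,10)],0,hold=1)
E
```

```text
[[[2.2, 0.0, 0.0, -41.0, 0.0, 0.0, 0], [4.5, 0.0, 0.0, -82.0, 0.0, 0.0, 0], [6.7, 0.0, 0.0, -123.0, 0.0, 0.0, 0], [8.3, 1.2, 0.2, -124.9, -42.7, 2.9, 0], [9.9, 2.5, 0.4, -126.8, -85.4, 5.9, 0]]]
[[[1.6, 1.2, 0.2, -2.5, -41.6, 10.1, 0], [3.2, 2.5, 0.3, -4.9, -83.1, 20.3, 0], [4.8, 3.7, 0.5, -7.4, -124.7, 30.5, 0], [6.4, 5.0, 0.6, -9.9, -166.2, 40.6, 0], [8.0, 6.2, 0.7, -12.4, -207.8, 50.8, 0]]]
[[[1.6, 1.2, 0.2, -4.3, -39.7, 15.4, 0], [1.6, 1.2, 0.2, -4.3, -39.7, 15.4, 0]]]
```

Request:
servo_tool(
  commands=[
    [[2.2, 0.0, 0.0, -41.0, 0.0, 0.0, 0], [4.5, 0.0, 0.0, -82.0, 0.0, 0.0, 0], [6.7, 0.0, 0.0, -123.0, 0.0, 0.0, 0], [8.3, 1.2, 0.2, -124.9, -42.7, 2.9, 0], [9.9, 2.5, 0.4, -126.8, -85.4, 5.9, 0]],
  ],
)

```text
time: 3.58
position: [0.4734, 0.2602, 0.1734]
tool_rot: [-0.094, 1.613, 0.095]
ft_force: [0.3, -1.0, -2.8]
grip_width: 0.133
```

Request:
servo_tool(
  commands=[
    [[1.6, 1.2, 0.2, -2.5, -41.6, 10.1, 0], [3.2, 2.5, 0.3, -4.9, -83.1, 20.3, 0], [4.8, 3.7, 0.5, -7.4, -124.7, 30.5, 0], [6.4, 5.0, 0.6, -9.9, -166.2, 40.6, 0], [8.0, 6.2, 0.7, -12.4, -207.8, 50.8, 0]],
  ],
)

```text
time: 4.2
position: [0.549, 0.0591, 0.1821]
tool_rot: [0.02, 1.724, -0.015]
ft_force: [0.8, -1.5, -2.3]
grip_width: 0.131
```

Request:
servo_tool(
  commands=[
    [[1.6, 1.2, 0.2, -4.3, -39.7, 15.4, 0], [1.6, 1.2, 0.2, -4.3, -39.7, 15.4, 0]],
  ],
)

```text
time: 4.45
position: [0.5648, 0.0147, 0.1834]
tool_rot: [0.048, 1.744, -0.045]
ft_force: [0.1, 0.5, -2.9]
grip_width: 0.135
```

```bash
python3 - <<'E'
from h import *
from plan import *
import pickle
np.set_printoptions(precision=4,suppress=True)
s=ctrl.get_state();print(s['time'],s['position'],s['tool_rot'],s['grip_width'])
p,r=load();print(p,r.as_rotvec())
i=save('wrist','w2');pickle.dump(i,open('w2.pkl','wb'))
print('--');go([tcp(2,38,25,10),tcp(2,38,4,10,)+(15,)],0,hold=1)
E
```

```text
4.45 [0.5648 0.0147 0.1834] [ 0.0481  1.7444 -0.0449] 0.13482783985709126
[0.5637 0.0206 0.1851] [ 0.0437  1.7441 -0.0359]
--
[[[0.0, 0.0, 0.0, 37.7, 0.0, 6.6, 0], [0.0, 0.0, 0.0, 75.5, -0.1, 13.3, 0], [0.0, 0.0, 0.0, 113.2, -0.1, 19.9, 0], [0.0, 0.0, 0.0, 123.6, -0.1, 21.7, 0], [0.0, 0.0, 0.0, 133.9, -0.1, 23.5, 0]]]
[[[0.0, 0.0, 0.0, 0.0, 0.0, 0.0, 0]]]
```

View pics/w2.png

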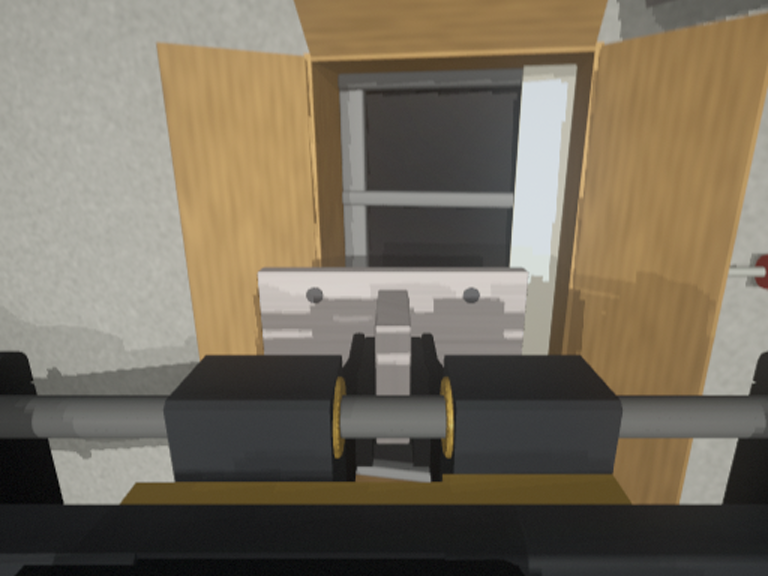

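Request:
servo_tool(
  commands=[
    [[0.0, 0.0, 0.0, 0, 0.0, 0, 0], [0.0, 0.0, 0.0, 0, 0.0, 0, 0]],
  ],
)

```text
time: 4.75
position: [0.5634, 0.0221, 0.1846]
tool_rot: [0.042, 1.744, -0.033]
ft_force: [0.5, -0.5, -1.2]
grip_width: 0.135
```

```bash
python3 - <<'E'
from h import *
import pickle
np.set_printoptions(precision=4,suppress=True)
s=ctrl.get_state();print(s['time'],s['position'],s['tool_rot'])
i=vision.camera_info('wrist')
i=pickle.load(open('w2.pkl','rb'))
# held plate visible far edge (+y side) corners, rib/lip check
for k,(u,v,z) in {'rib32L':(347,199,.022),'rib32R':(513,200,.022),'lip':(522,66,.029),'lip2':(512,260,.029),'NL':(312,58,.072),'FL':(598,47,.072)}.items(): print(k,ray(i,u/1.5,v/1.5,z))
print(i['pose'])
E
```

```text
4.75 [0.5634 0.0221 0.1846] [ 0.0418  1.7442 -0.0335]
rib32L [0.5063 0.0598 0.022 ]
rib32R [0.62   0.0549 0.022 ]
lip [0.6235 0.1352 0.029 ]
lip2 [0.6195 0.0157 0.029 ]
NL [0.5073 0.1429 0.072 ]
FL [0.6565 0.1351 0.072 ]
[[ 0.983  -0.0047 -0.1835  0.5977]
 [-0.0569 -0.9581 -0.2807  0.0931]
 [-0.1745  0.2864 -0.9421  0.3426]
 [ 0.      0.      0.      1.    ]]
```

Request:
servo_tool(
  commands=[
    [[0.0, 0.0, 0.0, 37.7, 0.0, 6.6, 0], [0.0, 0.0, 0.0, 75.5, 0, 13.3, 0], [0.0, 0.0, 0.0, 113.2, 0, 19.9, 0], [0.0, 0.0, 0.0, 123.6, 0, 21.7, 0], [0.0, 0.0, 0.0, 123.6, 0, 21.7, 0]],
  ],
)

```text
time: 5.38
position: [0.5636, 0.0211, 0.0594]
tool_rot: [0.043, 1.745, -0.035]
ft_force: [-0.5, -0.2, -1.8]
grip_width: 0.136
```

```bash
python3 - <<'E'
from h import *
import pickle
np.set_printoptions(precision=4,suppress=True)
i=pickle.load(open('w2.pkl','rb'))
for v,z in((268,.158),(273,.166)): print(ray(i,393/1.5,v/1.5,z)-[.5648,.0147,.1834])
s=ctrl.get_state();print(s['time'],s['position'],s['ft_force'])
i=save('wrist','w3');pickle.dump(i,open('w3.pkl','wb'))
E
```

```text
[-0.0024  0.0301 -0.0254]
[-0.001   0.0301 -0.0174]
5.375 [0.5636 0.0211 0.0594] [-0.4627 -0.1851 -1.8211]
```

View pics/w3.png

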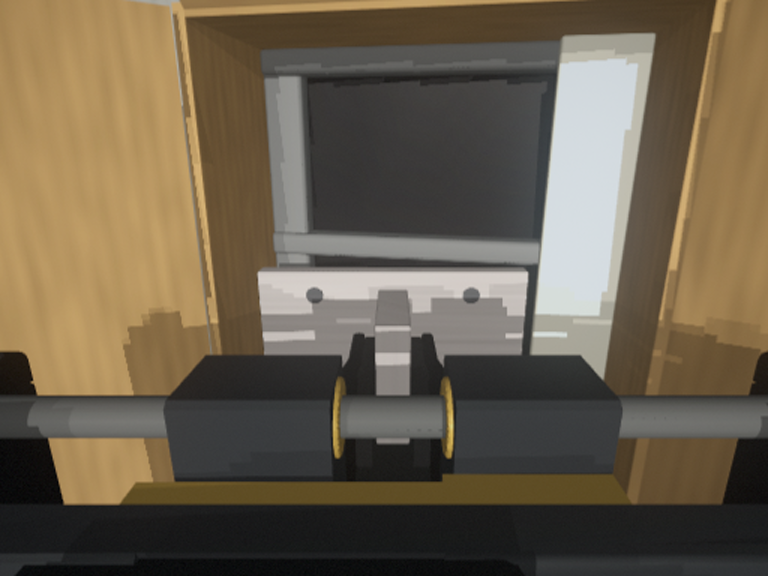

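```bash
python3 - <<'E'
from plan import *
setp(*tcp(2,38,14.5,10))
go([tcp(2,38,2,10)+(13,),tcp(2,50,2,8)+(13,),tcp(2,54.5,1.5,4),tcp(2,55,1,0)],0,hold=1)
E
```

```text
[[[0.0, 0.0, 0.0, 12.3, 0.0, 2.2, 0], [0.0, -2.0, 0.0, 12.2, 0.0, 13.1, 0], [0.0, -6.0, 0.0, 15.8, 0.0, 16.1, 0], [0.0, -10.0, 0.0, 20.3, 0.0, 15.4, 0], [0.0, -10.0, 0.0, 20.3, 0.0, 15.4, 0]]]
```

Request:
servo_tool(
  commands=[
    [[0, 0, 0, 12.3, 0, 2.2, 0], [0, 0, 0, 12.3, 0, 2.2, 0], [0, -1, 0, 12.2, 0, 7.6, 0], [0, -2, 0, 12.2, 0, 13.1, 0], [0, -2, 0, 12.2, 0, 13.1, 0]],
  ],
)

```text
time: 6.05
position: [0.5749, 0.02, 0.0453]
tool_rot: [0.043, 1.708, -0.037]
ft_force: [0.3, -0.5, -2.5]
grip_width: 0.133
```

```bash
python3 - <<'E'
from plan import *
setp(*tcp(2,50,2,8))
go([tcp(2,53,1.5,6),tcp(2,54.5,1.5,4),tcp(2,55,1,2),tcp(2,55,.5,0)],0,hold=1)
E
```

```text
[[[0.0, -2.0, 0.0, 2.0, 0.0, 2.2, 0], [0.0, -4.0, 0.0, 3.8, 0.0, 2.8, 0], [0.0, -6.0, 0.0, 6.2, 0.0, 2.7, 0], [0.0, -8.0, 0.0, 8.7, 0.0, 2.1, 0], [0.0, -8.0, 0.0, 8.7, 0.0, 2.1, 0]]]
```

No contact so far (force ≈ bracket weight). Levelling.

Request:
servo_tool(
  commands=[
    [[0, -2, 0, 2.0, 0, 2.2, 0], [0, -4, 0, 3.8, 0, 2.8, 0], [0, -6, 0, 6.2, 0, 2.7, 0], [0, -8, 0, 8.7, 0, 2.1, 0], [0, -8, 0, 8.7, 0, 2.1, 0]],
  ],
)

```text
time: 6.68
position: [0.5753, 0.0201, 0.0367]
tool_rot: [0.039, 1.569, -0.038]
ft_force: [-1.1, 0.2, -1.5]
grip_width: 0.133
```

Request:
servo_tool(
  commands=[
    [[0, 0, 0, 0, 0, 0, 0]],
  ],
)

```text
time: 6.8
position: [0.5753, 0.0201, 0.0366]
tool_rot: [0.039, 1.571, -0.039]
ft_force: [-3.1, -0.1, 4.2]
grip_width: 0.133
```

```bash
python3 - <<'E'
from plan import *
p,r=load();print(p,r.as_rotvec())
E
```

```text
[0.57542169 0.01995138 0.03649389] [ 0.03926917  1.57043957 -0.03926917]
```

Request:
servo_tool(
  commands=[
    [[0, 0, 0, 0.5, 0, 0, 45], [0, 0, 0, 0.5, 0, 0, 45], [0, 0, 0, 0.5, 0, 0, 45], [0, 0, 0, 0.5, 0, 0, 45], [0, 0, 0, -20, 0, 0, 45]],
  ],
)

```text
time: 7.42
position: [0.5738, 0.0199, 0.0545]
tool_rot: [0.039, 1.573, -0.039]
ft_force: [0.2, 0.5, -0.4]
grip_width: 0.505
```

Request:
servo_tool(
  commands=[
    [[0, 0, 0, -50, 0, 0, 50], [0, 0, 0, -100, 0, 0, 60], [0, 0, 0, -145, 0, 0, 60], [0, 0, 0, -170, 40, 0, 60], [0, 0, 0, -170, 40, 0, 60]],
  ],
)

```text
time: 8.05
position: [0.5785, 0.0645, 0.229]
tool_rot: [0.037, 1.565, -0.032]
ft_force: [-0.4, 0.7, -0.5]
grip_width: 0.69
```

```bash
python3 - <<'E'
from h import *
from plan import *
import pickle
p,r=load(); setp(p+r.apply([-.190,.040,0]),r)
s=ctrl.get_state();print(s['time'],s['position'],s['tool_rot'],s['ft_force'],load()[0])
i=save('wrist','w4');pickle.dump(i,open('w4.pkl','wb'))
go([world(.519,.30,.225)],60,hold=1)
E
```

```text
8.05 [0.57846252 0.06451242 0.22899889] [ 0.03715482  1.56450369 -0.03155414] [-0.40460932  0.73333287 -0.47519333] [0.57742086 0.0599014  0.22649389]
[[[-0.5, 0.0, 0.0, 0.2, 39.5, -11.7, 60], [-1.0, 0.0, 0.0, 0.5, 79.0, -23.4, 60], [-1.4, 0.0, 0.0, 0.7, 118.4, -35.2, 60], [-1.9, 0.0, 0.0, 1.0, 157.9, -46.9, 60], [-2.4, 0.0, 0.0, 1.2, 197.4, -58.6, 60]]]
[[[-0.5, 0.0, 0.0, 0.3, 39.9, -10.1, 60], [-0.5, 0.0, 0.0, 0.3, 39.9, -10.1, 60]]]
```

View pics/w4.png

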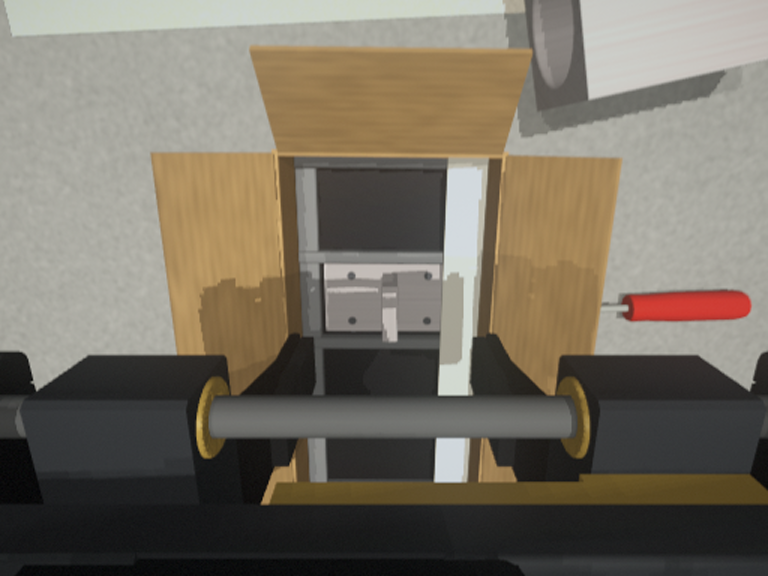

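Request:
servo_tool(
  commands=[
    [[-1, 0, 0, 0, 50, 0, 60], [-2, 0, 0, 0, 100, 0, 60], [-2.9, 0, 0, 0, 150, 0, 60], [-2.9, 0, 0, 0, 200, 0, 60], [-2.9, 0, 0, 0, 250, 0, 60]],
  ],
)

```text
time: 8.72
position: [0.5899, 0.3093, 0.2247]
tool_rot: [-0.001, 1.571, -0.002]
ft_force: [0.3, -0.6, -0.3]
grip_width: 0.684
```

Request:
servo_tool(
  commands=[
    [[0, 0, 0, 0, 0, 0, 60], [0, 0, 0, 0, 0, 0, 60]],
  ],
)

```text
time: 8.98
position: [0.5898, 0.3078, 0.2248]
tool_rot: [-0.002, 1.571, -0.002]
ft_force: [0.2, -1.1, -1.3]
grip_width: 0.689
```

```bash
python3 - <<'E'
from h import *
from plan import *
import pickle
p0=np.array([.57742,.0599,.2265]);r=R.from_euler('z',-.05)*R0
p=p0+r.apply([0,.25,0]);setp(p,r*R.from_rotvec(np.radians([-2.9,0,0])))
s=ctrl.get_state();print(s['time'],s['position'],s['tool_rot'],load()[0])
i=save('wrist','w5');pickle.dump(i,open('w5.pkl','wb'))
E
```

```text
8.975 [0.58984167 0.30783521 0.22475288] [-1.51401619e-03  1.57131800e+00 -1.57293106e-03] [0.58991479 0.30958757 0.2265    ]
```

View pics/w5.png

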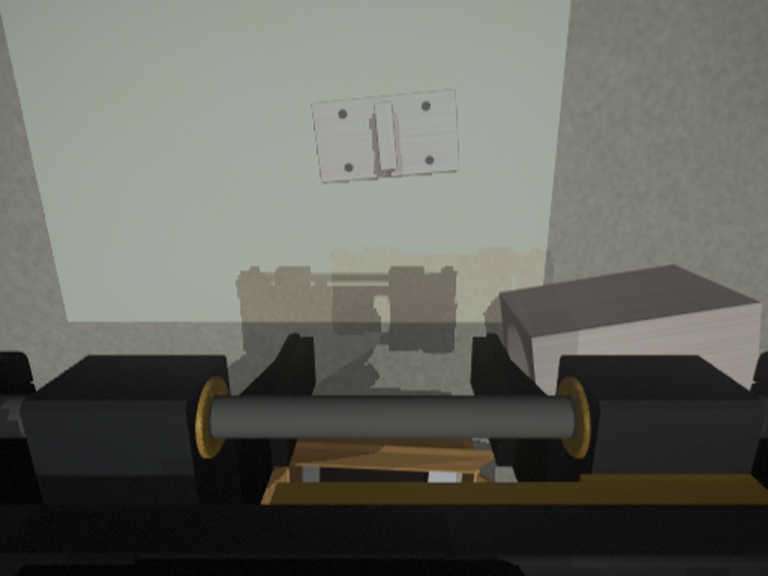

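```bash
python3 - <<'E'
from h import *
from plan import *
import pickle
np.set_printoptions(precision=4,suppress=True)
i=pickle.load(open('w5.pkl','rb'))
c,y,L=brk(i,[(311,102),(456,89),(458,171),(321,183)]);print(c,y,L)
for u,v in((500,292),(675,266),(757,300)): print(ray(i,u/1.5,v/1.5,.1))
go([world(*c,.13,y),world(*c,.026,y)],60,hold=1)
E
```

```text
[0.5848 0.3917] 4.843319031187841 [0.1102 0.0603 0.1093 0.0606]
[0.6593 0.2954 0.1   ]
[0.7692 0.3128 0.1   ]
[0.8264 0.29   0.1   ]
[[[-1.6, 0.0, 0.0, 32.2, 27.4, -1.7, 60], [-3.2, 0.0, 0.0, 64.3, 54.8, -3.4, 60], [-4.8, 0.0, 0.0, 96.5, 82.2, -5.1, 60], [-4.8, 0.0, 0.0, 131.2, 82.2, -5.1, 60], [-4.8, 0.0, 0.0, 165.8, 82.2, -5.1, 60]]]
[[[0.0, 0.0, 0.0, 34.7, -0.1, 0.0, 60], [0.0, 0.0, 0.0, 34.7, -0.1, 0.0, 60]]]
```

Request:
servo_tool(
  commands=[
    [[-1.6, 0, 0, 32.2, 27.4, -1.7, 60], [-3.2, 0, 0, 64.3, 54.8, -3.4, 60], [-4.8, 0, 0, 96.5, 82.2, -5.1, 60], [-4.8, 0, 0, 131.2, 82.2, -5.1, 60], [-4.8, 0, 0, 165.8, 82.2, -5.1, 60]],
  ],
)

```text
time: 9.65
position: [0.5856, 0.3896, 0.0592]
tool_rot: [-0.066, 1.568, 0.064]
ft_force: [0.9, -0.5, 0.3]
grip_width: 0.688
```

Request:
servo_tool(
  commands=[
    [[0, 0, 0, 34.7, 0, 0, 45], [0, 0, 0, 34.7, 0, 0, 25], [0, 0, 0, 34.7, 0, 0, 0], [0, 0, 0, 34.7, 0, 0, 0], [0, 0, 0, 34.7, 0, 0, 0]],
  ],
)

```text
time: 10.28
position: [0.5855, 0.3924, 0.0274]
tool_rot: [-0.065, 1.567, 0.068]
ft_force: [0.1, 0.2, -0.3]
grip_width: 0.211
```

Request:
servo_tool(
  commands=[
    [[0, 0, 0, 0, 0, 0, 0], [0, 0, 0, 0, 0, 0, 0], [0, 0, 0, 0, 0, 0, 0], [0, 0, 0, 0, 0, 0, 0]],
  ],
)

```text
time: 10.78
position: [0.5851, 0.3922, 0.0268]
tool_rot: [-0.066, 1.568, 0.067]
ft_force: [-1.3, -0.7, 5.6]
grip_width: 0.134
```

```bash
python3 - <<'E'
from plan import *
p,r=load();print(p)
go([(p+[0,0,.16],r),tcp(3,38,140,10)],0,hold=2)
go([tcp(3,38,25,10),tcp(3,38,14.5,10)],0,hold=1)
E
```

```text
[0.58477271 0.39168477 0.026     ]
[[[0.0, 0.0, 0.0, -40.0, 0.0, 0.0, 0], [0.0, 0.0, 0.0, -80.0, 0.0, 0.0, 0], [0.0, 0.0, 0.0, -120.0, 0.0, 0.0, 0], [0.0, 0.0, 0.0, -160.0, 0.0, 0.0, 0], [1.1, 1.4, 0.1, -159.9, -41.8, -6.0, 0]]]
[[[1.1, 1.5, 0.1, 0.2, -41.9, -5.2, 0], [2.2, 2.9, 0.2, 0.4, -83.9, -10.4, 0], [3.3, 4.3, 0.3, 0.6, -125.8, -15.6, 0], [4.4, 5.7, 0.4, 0.8, -167.7, -20.8, 0], [5.5, 7.2, 0.5, 0.9, -209.7, -26.0, 0]]]
[[[1.1, 1.4, 0.1, 0.3, -42.2, -1.1, 0], [1.1, 1.4, 0.1, 0.3, -42.2, -1.1, 0], [1.1, 1.4, 0.1, 0.3, -42.2, -1.1, 0]]]
[[[0.0, 0.0, 0.0, 37.7, 0.0, 6.7, 0], [0.0, 0.0, 0.0, 75.5, 0.0, 13.3, 0], [0.0, 0.0, 0.0, 113.2, 0.0, 20.0, 0], [0.0, 0.0, 0.0, 123.5, -0.1, 21.8, 0], [0.0, 0.0, 0.0, 123.5, -0.1, 21.8, 0]]]
```

Request:
servo_tool(
  commands=[
    [[0, 0, 0, -40, 0, 0, 0], [0, 0, 0, -80, 0, 0, 0], [0, 0, 0, -120, 0, 0, 0], [0, 0, 0, -160, 0, 0, 0], [1.1, 1.4, 0.1, -159.9, -41.8, -6.0, 0]],
  ],
)

```text
time: 11.4
position: [0.5812, 0.3555, 0.1894]
tool_rot: [-0.051, 1.589, 0.063]
ft_force: [-0.3, -0.2, -1.7]
grip_width: 0.135
```

Request:
servo_tool(
  commands=[
    [[1.1, 1.5, 0.1, 0.2, -41.9, -5.2, 0], [2.2, 2.9, 0.2, 0.4, -83.9, -10.4, 0], [3.3, 4.3, 0.3, 0.6, -125.8, -15.6, 0], [4.4, 5.7, 0.4, 0.8, -167.7, -20.8, 0], [5.5, 7.2, 0.5, 0.9, -209.7, -26.0, 0]],
  ],
)

```text
time: 12.02
position: [0.5693, 0.1372, 0.184]
tool_rot: [0.028, 1.722, -0.021]
ft_force: [-0.8, -0.3, -2.5]
grip_width: 0.14
```

Request:
servo_tool(
  commands=[
    [[1.1, 1.4, 0.1, 0.3, -42.2, -1.1, 0], [1.1, 1.4, 0.1, 0.3, -42.2, -1.1, 0], [1.1, 1.4, 0.1, 0.3, -42.2, -1.1, 0], [1.1, 1.4, 0.1, 0.3, -42.2, -1.1, 0]],
  ],
)

```text
time: 12.52
position: [0.567, 0.0983, 0.1844]
tool_rot: [0.043, 1.745, -0.033]
ft_force: [0.1, 0.0, -2.2]
grip_width: 0.135
```

```bash
python3 - <<'E'
from h import *
from plan import *
import pickle
np.set_printoptions(precision=4,suppress=True)
s=ctrl.get_state();print(s['time'],s['position'],s['tool_rot'],s['grip_width'],tcp(3,38,140,10)[0])
i=save('wrist','w6');pickle.dump(i,open('w6.pkl','wb'))
a=np.load('pics/w2.npy').astype(int);b=np.load('pics/w6.npy').astype(int)
d=np.abs(a-b).sum(2)[176:235,170:355]; print('held-view difference to w2:',np.median(d),np.percentile(d,90))
E
```

```text
12.525 [0.567  0.0983 0.1844] [ 0.0426  1.7448 -0.0332] 0.13478276917261064 [0.5676 0.0964 0.1852]
held-view difference to w2: 27.0 54.0
```

```bash
cat >> h.py <<'E'
def held(fn):
    a=cv2.cvtColor(np.load('pics/w2.npy'),cv2.COLOR_RGB2GRAY)[176:212,168:356]; b=cv2.cvtColor(np.load('pics/'+fn+'.npy'),cv2.COLOR_RGB2GRAY)[156:232,148:376]
    m=cv2.minMaxLoc(cv2.matchTemplate(b,a,cv2.TM_CCOEFF_NORMED)); print('held match',m[1],'shift px',np.array(m[3])-20)
E
python3 -c "
from h import *
held('w6');held('w3')"
```

```text
held match 0.970666229724884 shift px [0 1]
held match 0.8615548610687256 shift px [0 0]
```

Request:
servo_tool(
  commands=[
    [[0, 0, 0, 37.7, 0, 6.7, 0], [0, 0, 0, 75.5, 0, 13.3, 0], [0, 0, 0, 113.2, 0, 20, 0], [0, 0, 0, 123.5, 0, 21.8, 0], [0, 0, 0, 123.5, 0, 21.8, 0]],
  ],
)

```text
time: 13.2
position: [0.5674, 0.0973, 0.0594]
tool_rot: [0.044, 1.745, -0.035]
ft_force: [-0.4, -0.3, -1.4]
grip_width: 0.134
```

Request:
servo_tool(
  commands=[
    [[0, 0, 0, 12.3, 0, 2.2, 0], [0, 0, 0, 12.3, 0, 2.2, 0], [0, -1, 0, 12.2, 0, 7.6, 0], [0, -2, 0, 12.2, 0, 13.1, 0], [0, -2, 0, 12.2, 0, 13.1, 0]],
  ],
)

```text
time: 13.82
position: [0.5786, 0.0961, 0.0453]
tool_rot: [0.043, 1.708, -0.036]
ft_force: [0.7, -0.8, -1.5]
grip_width: 0.137
```

Request:
servo_tool(
  commands=[
    [[0, -2, 0, 2.0, 0, 2.2, 0], [0, -4, 0, 3.8, 0, 2.8, 0], [0, -6, 0, 6.2, 0, 2.7, 0], [0, -8, 0, 8.7, 0, 2.1, 0], [0, -8, 0, 8.7, 0, 2.1, 0]],
  ],
)

```text
time: 14.45
position: [0.5789, 0.0963, 0.0368]
tool_rot: [0.04, 1.569, -0.038]
ft_force: [-1.5, 0.7, 2.2]
grip_width: 0.138
```

Request:
servo_tool(
  commands=[
    [[0, 0, 0, 0, 0, 0, 0], [0, 0, 0, 0.5, 0, 0, 0]],
  ],
)

```text
time: 14.7
position: [0.5789, 0.0963, 0.0368]
tool_rot: [0.04, 1.571, -0.039]
ft_force: [-5.3, -0.7, 11.4]
grip_width: 0.137
```

Request:
servo_tool(
  commands=[
    [[0, 0, 0, 0, 0, 0, 45], [0, 0, 0, 0, 0, 0, 45], [0, 0, 0, 0, 0, 0, 45], [0, 0, 0, 0, 0, 0, 45], [0, 0, 0, -20, 0, 0, 45]],
  ],
)

```text
time: 15.32
position: [0.5776, 0.0957, 0.054]
tool_rot: [0.039, 1.574, -0.039]
ft_force: [-0.1, 0.9, -0.5]
grip_width: 0.504
```

Request:
servo_tool(
  commands=[
    [[0, 0, 0, -50, 0, 0, 50], [0, 0, 0, -100, 0, 0, 60], [0, 0, 0, -145, 0, 0, 60], [0, 0, 0, -170, -40, 0, 60], [0, 0, 0, -170, -95, 0, 60]],
  ],
)

```text
time: 15.95
position: [0.5759, 0.0021, 0.2286]
tool_rot: [0.037, 1.564, -0.034]
ft_force: [2.0, -0.2, -0.5]
grip_width: 0.69
```

```bash
python3 - <<'E'
from plan import *
p,r=tcp(3,55,0,0);setp(p+r.apply([-.190,-.095,0]),r);print(load()[0])
go([world(.588,-.462,.2265,-4)],60,lin=50,hold=1)
E
```

```text
[0.5744496  0.00097625 0.226     ]
[[[0.1, 0.0, 0.0, 0.0, -46.2, 3.7, 60], [0.2, 0.0, 0.0, -0.1, -92.3, 7.3, 60], [0.3, 0.0, 0.0, -0.1, -138.5, 11.0, 60], [0.5, 0.0, 0.0, -0.2, -184.7, 14.7, 60], [0.6, 0.0, 0.0, -0.2, -230.9, 18.3, 60]]]
[[[0.1, 0.0, 0.0, -0.1, -46.1, 4.2, 60], [0.2, 0.0, 0.0, -0.1, -92.2, 8.3, 60], [0.3, 0.0, 0.0, -0.2, -138.4, 12.5, 60], [0.4, 0.0, 0.0, -0.2, -184.5, 16.6, 60], [0.5, 0.0, 0.0, -0.3, -230.6, 20.8, 60]]]
[[[0.0, 0.0, 0.0, 0.0, 0.0, 0.0, 60]]]
```

Request:
servo_tool(
  commands=[
    [[0.1, 0, 0, 0, -46.2, 3.7, 60], [0.2, 0, 0, 0, -92.3, 7.3, 60], [0.3, 0, 0, 0, -138.5, 11.0, 60], [0.5, 0, 0, 0, -184.7, 14.7, 60], [0.6, 0, 0, -0.2, -230.9, 18.3, 60]],
  ],
)

```text
time: 16.58
position: [0.581, -0.2319, 0.2255]
tool_rot: [0.048, 1.569, -0.047]
ft_force: [1.1, 0.5, -0.7]
grip_width: 0.688
```

Request:
servo_tool(
  commands=[
    [[0.1, 0, 0, 0, -46.1, 4.2, 60], [0.2, 0, 0, 0, -92.2, 8.3, 60], [0.3, 0, 0, 0, -138.4, 12.5, 60], [0.4, 0, 0, -0.2, -184.5, 16.6, 60], [0.5, 0, 0, -0.3, -230.6, 20.8, 60]],
  ],
)

```text
time: 17.2
position: [0.5879, -0.4633, 0.2254]
tool_rot: [0.055, 1.569, -0.053]
ft_force: [0.3, 0.3, -0.8]
grip_width: 0.691
```

Request:
servo_tool(
  commands=[
    [[0, 0, 0, 0, 0, 0, 60], [0, 0, 0, 0, 0, 0, 60]],
  ],
)

```text
time: 17.45
position: [0.5881, -0.4613, 0.225]
tool_rot: [0.056, 1.57, -0.052]
ft_force: [-0.1, 0.7, -0.6]
grip_width: 0.688
```

```bash
python3 - <<'E'
from h import *
from plan import *
import pickle
s=ctrl.get_state();print(s['time'],s['position'],s['tool_rot'],load()[0])
i=save('wrist','w7');pickle.dump(i,open('w7.pkl','wb'))
E
```

```text
17.45 [ 0.58807528 -0.46125202  0.22497636] [ 0.05594243  1.56980808 -0.05242396] [ 0.58801218 -0.46198534  0.2265    ]
```

View pics/w7.png

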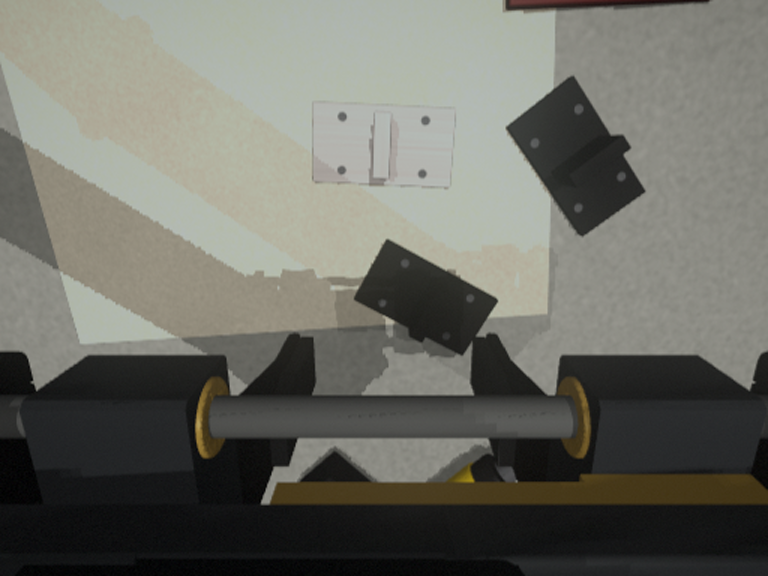

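```bash
python3 - <<'E'
from h import *
from plan import *
import pickle
np.set_printoptions(precision=4,suppress=True)
i=pickle.load(open('w7.pkl','rb'))
c,y,L=brk(i,[(313,101),(455,108),(448,188),(313,182)]);print(c,y,L)
go([world(*c,.13,y),world(*c,.026,y)],60)
E
```

```text
[ 0.5855 -0.3823] -6.5062756993966255 [0.1084 0.0602 0.108  0.0605]
[[[0.8, 0.0, 0.0, 32.2, 26.4, -2.7, 60], [1.7, 0.0, 0.0, 64.3, 52.8, -5.4, 60], [2.5, 0.0, 0.0, 96.5, 79.3, -8.1, 60], [2.5, 0.0, 0.0, 131.2, 79.3, -8.1, 60], [2.5, 0.0, 0.0, 165.8, 79.3, -8.1, 60]]]
[[[0.0, 0.0, 0.0, 34.7, 0.0, 0.0, 60]]]
```

Request:
servo_tool(
  commands=[
    [[0.8, 0, 0, 32.2, 26.4, -2.7, 60], [1.7, 0, 0, 64.3, 52.8, -5.4, 60], [2.5, 0, 0, 96.5, 79.3, -8.1, 60], [2.5, 0, 0, 131.2, 79.3, -8.1, 60], [2.5, 0, 0, 165.8, 79.3, -8.1, 60]],
  ],
)

```text
time: 18.12
position: [0.5867, -0.3792, 0.0598]
tool_rot: [0.087, 1.567, -0.084]
ft_force: [0.6, 0.2, 1.2]
grip_width: 0.689
```

Request:
servo_tool(
  commands=[
    [[0, 0, 0, 34.7, 0, 0, 45], [0, 0, 0, 34.7, 0, 0, 25], [0, 0, 0, 34.7, 0, 0, 0], [0, 0, 0, 34.7, 0, 0, 0], [0, 0, 0, 34.7, 0, 0, 0]],
  ],
)

```text
time: 18.75
position: [0.5863, -0.3825, 0.0268]
tool_rot: [0.088, 1.566, -0.089]
ft_force: [1.1, -0.6, 0.4]
grip_width: 0.202
```

Request:
servo_tool(
  commands=[
    [[0, 0, 0, 0, 0, 0, 0], [0, 0, 0, 0, 0, 0, 0], [0, 0, 0, 0, 0, 0, 0], [0, 0, 0, 0, 0, 0, 0]],
  ],
)

```text
time: 19.25
position: [0.5859, -0.3824, 0.0262]
tool_rot: [0.089, 1.567, -0.088]
ft_force: [-1.1, 0.8, 5.7]
grip_width: 0.133
```

```bash
python3 - <<'E'
from plan import *
p,r=load();print(p)
go([(p+[0,0,.16],r),tcp(1,38,140,10)],0,hold=2)
E
```

```text
[ 0.58541464 -0.38231507  0.026     ]
[[[0.0, 0.0, 0.0, -40.0, 0.0, 0.0, 0], [0.0, 0.0, 0.0, -80.0, 0.0, 0.0, 0], [0.0, 0.0, 0.0, -120.0, 0.0, 0.0, 0], [0.0, 0.0, 0.0, -160.0, 0.0, 0.0, 0], [-0.4, 1.2, 0.0, -159.9, 40.3, -7.8, 0]]]
[[[-0.5, 1.3, -0.1, 0.3, 40.3, -7.4, 0], [-0.9, 2.5, -0.1, 0.5, 80.6, -14.9, 0], [-1.4, 3.8, -0.2, 0.8, 120.9, -22.4, 0], [-1.8, 5.0, -0.2, 1.1, 161.2, -29.9, 0], [-2.3, 6.3, -0.2, 1.3, 201.5, -37.3, 0]]]
[[[-0.4, 1.2, -0.1, 0.9, 40.5, -5.8, 0], [-0.9, 2.5, -0.1, 1.7, 81.1, -11.6, 0], [-0.9, 2.5, -0.1, 1.7, 81.1, -11.6, 0], [-0.9, 2.5, -0.1, 1.7, 81.1, -11.6, 0]]]
```

Request:
servo_tool(
  commands=[
    [[0, 0, 0, -40, 0, 0, 0], [0, 0, 0, -80, 0, 0, 0], [0, 0, 0, -120, 0, 0, 0], [0, 0, 0, -160, 0, 0, 0], [-0.4, 1.2, 0, -159.9, 40.3, -7.8, 0]],
  ],
)

```text
time: 19.88
position: [0.5817, -0.3467, 0.1888]
tool_rot: [0.086, 1.585, -0.092]
ft_force: [0.6, 0.8, -2.8]
grip_width: 0.137
```

Request:
servo_tool(
  commands=[
    [[-0.5, 1.3, -0.1, 0.3, 40.3, -7.4, 0], [-0.9, 2.5, -0.1, 0.5, 80.6, -14.9, 0], [-1.4, 3.8, -0.2, 0.8, 120.9, -22.4, 0], [-1.8, 5.0, -0.2, 1.1, 161.2, -29.9, 0], [-2.3, 6.3, -0.2, 1.3, 201.5, -37.3, 0]],
  ],
)

```text
time: 20.5
position: [0.5656, -0.1356, 0.1839]
tool_rot: [0.056, 1.702, -0.048]
ft_force: [0.2, -0.6, -2.2]
grip_width: 0.135
```

Request:
servo_tool(
  commands=[
    [[-0.4, 1.2, -0.1, 0.9, 40.5, -5.8, 0], [-0.9, 2.5, -0.1, 1.7, 81.1, -11.6, 0], [-0.9, 2.5, -0.1, 1.7, 81.1, -11.6, 0], [-0.9, 2.5, -0.1, 1.7, 81.1, -11.6, 0], [-0.9, 2.5, -0.1, 1.7, 81.1, -11.6, 0]],
  ],
)

```text
time: 21.12
position: [0.5596, -0.0571, 0.1843]
tool_rot: [0.046, 1.745, -0.038]
ft_force: [0.3, -0.1, -1.8]
grip_width: 0.134
```

```bash
python3 - <<'E'
from h import *
from plan import *
np.set_printoptions(precision=4,suppress=True)
s=ctrl.get_state();print(s['time'],s['position'],s['tool_rot'],s['grip_width'],tcp(1,38,140,10)[0])
i=save('wrist','w8');held('w8')
E
```

```text
21.125 [ 0.5596 -0.0571  0.1843] [ 0.046   1.7446 -0.0381] 0.1343742930320115 [ 0.56   -0.0554  0.1852]
held match 0.9753357172012329 shift px [0 1]
```

View pics/w8.png

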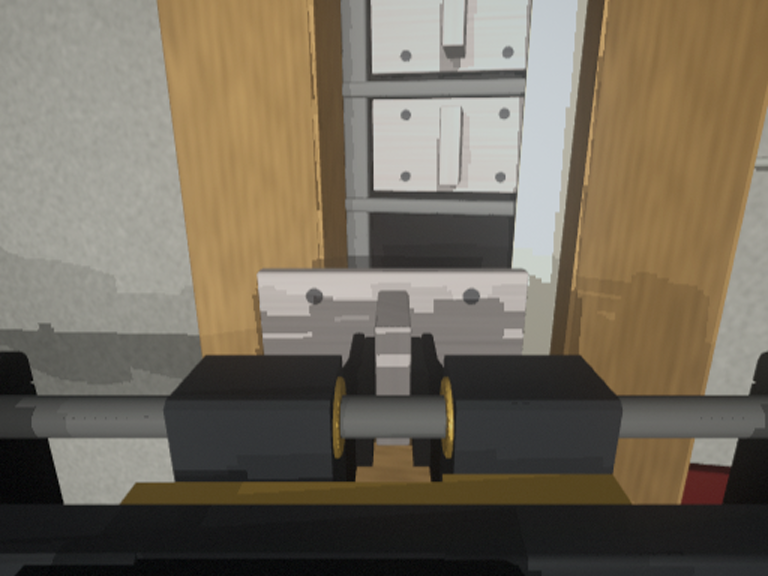

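Request:
servo_tool(
  commands=[
    [[0, 0, 0, 37.7, 0, 6.7, 0], [0, 0, 0, 75.5, 0, 13.3, 0], [0, 0, 0, 113.2, 0, 20, 0], [0, 0, 0, 123.5, 0, 21.8, 0], [0, 0, 0, 123.5, 0, 21.8, 0]],
  ],
)

```text
time: 21.8
position: [0.5599, -0.0557, 0.0593]
tool_rot: [0.045, 1.745, -0.036]
ft_force: [0.3, -0.1, -1.5]
grip_width: 0.131
```

Request:
servo_tool(
  commands=[
    [[0, 0, 0, 12.3, 0, 2.2, 0], [0, 0, 0, 12.3, 0, 2.2, 0], [0, -1, 0, 12.2, 0, 7.6, 0], [0, -2, 0, 12.2, 0, 13.1, 0], [0, -2, 0, 12.2, 0, 13.1, 0]],
  ],
)

```text
time: 22.42
position: [0.5711, -0.0557, 0.0453]
tool_rot: [0.043, 1.708, -0.036]
ft_force: [-0.1, -0.2, -1.9]
grip_width: 0.139
```

Request:
servo_tool(
  commands=[
    [[0, -2, 0, 2.0, 0, 2.2, 0], [0, -4, 0, 3.8, 0, 2.8, 0], [0, -6, 0, 6.2, 0, 2.7, 0], [0, -8, 0, 8.7, 0, 2.1, 0], [0, -8, 0, 8.7, 0, 2.1, 0]],
  ],
)

```text
time: 23.05
position: [0.5711, -0.0557, 0.0364]
tool_rot: [0.04, 1.57, -0.038]
ft_force: [0.1, -0.1, -1.4]
grip_width: 0.137
```

Request:
servo_tool(
  commands=[
    [[0, 0, 0, 0, 0, 0, 0], [0, 0, 0, 0.5, 0, 0, 0]],
  ],
)

```text
time: 23.3
position: [0.5717, -0.0557, 0.0362]
tool_rot: [0.04, 1.571, -0.038]
ft_force: [-4.1, -0.2, 6.7]
grip_width: 0.139
```

Request:
servo_tool(
  commands=[
    [[0, 0, 0, 0, 0, 0, 45], [0, 0, 0, 0, 0, 0, 45], [0, 0, 0, 0, 0, 0, 45], [0, 0, 0, 0, 0, 0, 45], [0, 0, 0, -20, 0, 0, 45]],
  ],
)

```text
time: 23.92
position: [0.5701, -0.0556, 0.0541]
tool_rot: [0.04, 1.574, -0.038]
ft_force: [0.1, -0.5, -0.4]
grip_width: 0.508
```

Request:
servo_tool(
  commands=[
    [[0, 0, 0, -50, 0, 0, 40], [0, 0, 0, -100, 0, 0, 20], [0, 0, 0, -150, 0, 0, 0], [0, 0, 0, -185, -40, 0, 0], [0, 0, 0, -185, -95, 0, 0]],
  ],
)

```text
time: 24.55
position: [0.5692, -0.1503, 0.2447]
tool_rot: [0.036, 1.562, -0.035]
ft_force: [0.4, -0.4, -0.0]
grip_width: 0.09
```

Request:
servo_tool(
  commands=[
    [[0, 0, 0, 0, 0, 0, 0], [0, 0, 0, 0, 0, 0, 0], [0, 0, 0, 0, 0, 0, 0]],
  ],
)

```text
time: 24.92
position: [0.5669, -0.1491, 0.24]
tool_rot: [0.039, 1.571, -0.036]
ft_force: [0.2, 0.0, -0.0]
grip_width: 0.008
```

```bash
python3 - <<'E'
from h import *
from plan import *
import pickle
p,r=tcp(1,55,0,0);setp(p+r.apply([-.205,-.095,0]),r)
s=ctrl.get_state();print(s['time'],s['position'],s['tool_rot'],load()[0])
i=save('wrist','w9');pickle.dump(i,open('w9.pkl','wb'))
E
```

```text
24.925 [ 0.56688543 -0.14908819  0.23999445] [ 0.0388428   1.57052354 -0.0356439 ] [ 0.56685277 -0.15083378  0.241     ]
```

View pics/w9.png

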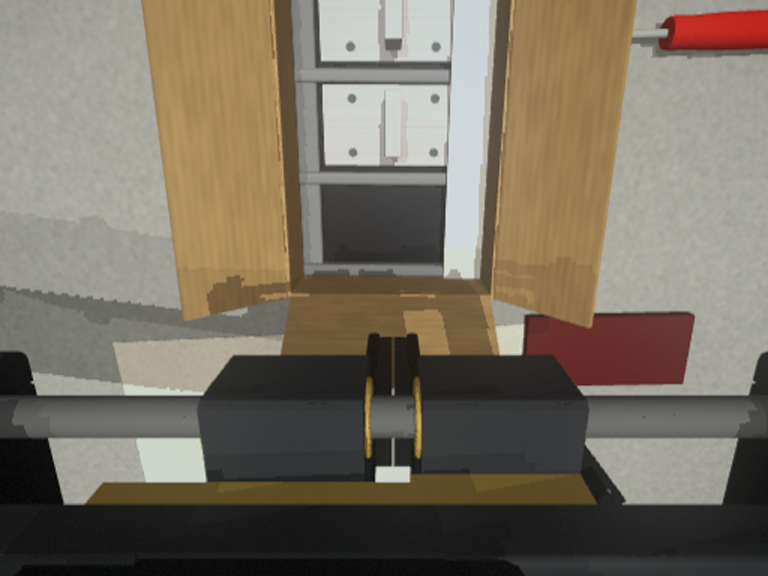

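```bash
python3 - <<'E'
from h import *
from plan import *
import pickle
i=pickle.load(open('w9.pkl','rb')); P=np.array(i['pose']); q=R.from_euler('z',CY).inv()
for n,u,v in(('near',185,320),('far',591,327)):
    o=q.apply(P[:3,3]-CO)*1000; d=q.apply(P[:3,:3]@[(u/1.5-i['cx'])/f(i),(v/1.5-i['cy'])/f(i),1])
    X=o+d*(-159-o[1])/d[1]; out=abs(X[0])-78.5; up=X[2]-76
    print(n,X,np.hypot(out,up),np.pi-np.arctan2(up,out))
# right flap
print('right');C=lambda y,z,x=0:ctrl_pose(x,y,z)
go([C(-245,200),C(-245,100)],0,lin=50,hold=1)
go([C(-170,100),C(-140,103),C(-125,97)+(15,),C(-115,88)+(15,),C(-108,79)+(15,)],0,lin=20,hold=1)
print('back');go([C(-108,170)],0)
E
```

```text
near [-131.65950998 -159.          125.81017889] 72.84907290282207 2.3887103757105943
far [ 122.09605428 -159.          135.44117765] 73.71478514163844 2.203609238289126
right
[[[0.0, 0.0, 0.0, 13.7, -37.3, 0.0, 0], [0.0, 0.0, 0.0, 27.3, -74.7, 0.0, 0], [0.0, 0.0, 0.0, 41.0, -112.0, 0.0, 0], [0.0, 0.0, 0.0, 91.0, -112.0, 0.0, 0], [0.0, 0.0, 0.0, 141.0, -112.0, 0.0, 0]]]
[[[0.0, 0.0, 0.0, 0.0, 0.0, 0.0, 0]]]
[[[0.0, 0.0, 0.0, 0.0, 18.8, 0.0, 0], [0.0, 0.0, 0.0, 0.0, 37.5, 0.0, 0], [0.0, 0.0, 0.0, 0.0, 56.2, 0.0, 0], [0.0, 0.0, 0.0, 0.0, 75.0, 0.0, 0], [0.0, 0.0, 0.0, -1.5, 90.0, 0.0, 0]]]
[[[0.0, 0.0, 0.0, -1.5, 15.0, 0.0, 0], [0.0, 0.0, 0.0, 1.5, 22.5, 0.0, 0], [0.0, 0.0, 0.0, 4.5, 30.0, 0.0, 0], [0.0, 0.0, 0.0, 13.5, 40.0, 0.0, 0], [0.0, 0.0, 0.0, 22.5, 47.0, 0.0, 0]]]
[[[0.0, 0.0, 0.0, 0.0, 0.0, 0.0, 0]]]
back
[[[0.0, 0.0, 0.0, -45.5, 0.0, 0.0, 0], [0.0, 0.0, 0.0, -91.0, 0.0, 0.0, 0]]]
```

Request:
servo_tool(
  commands=[
    [[0, 0, 0, 13.7, -37.3, 0, 0], [0, 0, 0, 27.3, -74.7, 0, 0], [0, 0, 0, 41, -112, 0, 0], [0, 0, 0, 91, -112, 0, 0], [0, 0, 0, 141, -112, 0, 0]],
  ],
)

```text
time: 25.6
position: [0.5619, -0.2621, 0.0983]
tool_rot: [0.039, 1.568, -0.038]
ft_force: [0.3, 0.1, 0.6]
grip_width: 0.006
```

Request:
servo_tool(
  commands=[
    [[0, 0, 0, 0, 18.8, 0, 0], [0, 0, 0, 0, 37.5, 0, 0], [0, 0, 0, 0, 56.2, 0, 0], [0, 0, 0, 0, 75, 0, 0], [0, 0, 0, -1.5, 90, 0, 0]],
  ],
)

```text
time: 26.22
position: [0.5663, -0.1712, 0.1019]
tool_rot: [0.039, 1.568, -0.038]
ft_force: [0.2, -2.1, 0.3]
grip_width: 0.002
```

Request:
servo_tool(
  commands=[
    [[0, 0, 0, -1.5, 15, 0, 0], [0, 0, 0, 1.5, 22.5, 0, 0], [0, 0, 0, 4.5, 30, 0, 0], [0, 0, 0, 13.5, 40, 0, 0], [0, 0, 0, 22.5, 47, 0, 0]],
  ],
)

```text
time: 26.85
position: [0.5679, -0.1248, 0.0775]
tool_rot: [0.04, 1.57, -0.038]
ft_force: [0.6, -0.4, -0.1]
grip_width: 0.008
```

Request:
servo_tool(
  commands=[
    [[0, 0, 0, 0, 0, 0, 0], [0, 0, 0, 2, 0, 0, 0], [0, 0, 0, 2, 0, 0, 0]],
  ],
)

```text
time: 27.22
position: [0.5681, -0.1259, 0.0765]
tool_rot: [0.04, 1.57, -0.038]
ft_force: [-0.5, -0.6, 0.2]
grip_width: 0.005
```

Request:
servo_tool(
  commands=[
    [[0, 0, 0, 1.5, 0, 0, 0], [0, 0, 0, 3, 0, 0, 0], [0, 0, 0, 3, 0, 0, 0]],
  ],
)

```text
time: 27.6
position: [0.5683, -0.1259, 0.0761]
tool_rot: [0.041, 1.569, -0.038]
ft_force: [-5.5, 1.1, 14.3]
grip_width: 0.001
```

```bash
python3 - <<'E'
from plan import *
C=lambda y,z,x=0:ctrl_pose(x,y,z)
p,r=C(-108,74);setp(p,r)
go([C(-108,170),C(-108,210),C(245,210),C(245,100)],0,lin=55,hold=0)
E
```

```text
[[[0.0, 0.0, 0.0, -48.0, 0.0, 0.0, 0], [0.0, 0.0, 0.0, -96.0, 0.0, 0.0, 0], [0.0, 0.0, 0.0, -136.0, 0.0, 0.0, 0], [0.0, 0.0, 0.0, -136.0, 50.4, 0.0, 0], [0.0, 0.0, 0.0, -136.0, 100.9, 0.0, 0]]]
[[[0.0, 0.0, 0.0, 0.0, 50.4, 0.0, 0], [0.0, 0.0, 0.0, 0.0, 100.8, 0.0, 0], [0.0, 0.0, 0.0, 0.0, 151.2, 0.0, 0], [0.0, 0.0, 0.0, 0.0, 201.7, 0.0, 0], [0.0, 0.0, 0.0, 0.0, 252.1, 0.0, 0]]]
[[[0.0, 0.0, 0.0, 55.0, 0.0, 0.0, 0], [0.0, 0.0, 0.0, 110.0, 0.0, 0.0, 0]]]
```

Request:
servo_tool(
  commands=[
    [[0, 0, 0, -48, 0, 0, 0], [0, 0, 0, -96, 0, 0, 0], [0, 0, 0, -136, 0, 0, 0], [0, 0, 0, -136, 50.4, 0, 0], [0, 0, 0, -136, 100.9, 0, 0]],
  ],
)

```text
time: 28.22
position: [0.5734, -0.0248, 0.2104]
tool_rot: [0.042, 1.568, -0.04]
ft_force: [0.9, 0.6, 0.5]
grip_width: 0.001
```

Request:
servo_tool(
  commands=[
    [[0, 0, 0, 0, 50.4, 0, 0], [0, 0, 0, 0, 100.8, 0, 0], [0, 0, 0, 0, 151.2, 0, 0], [0, 0, 0, 0, 201.7, 0, 0], [0, 0, 0, 0, 252.1, 0, 0]],
  ],
)

```text
time: 28.85
position: [0.5857, 0.228, 0.2098]
tool_rot: [0.041, 1.569, -0.039]
ft_force: [0.1, -0.6, -0.4]
grip_width: 0.002
```

Request:
servo_tool(
  commands=[
    [[0, 0, 0, 0, 0, 0, 0], [0, 0, 0, 55, 0, 0, 0], [0, 0, 0, 110, 0, 0, 0], [0, 0, 0, 110, 0, 0, 0]],
  ],
)

```text
time: 29.35
position: [0.5822, 0.2239, 0.095]
tool_rot: [0.037, 1.579, -0.043]
ft_force: [0.0, -0.1, 0.9]
grip_width: 0.004
```

Request:
servo_tool(
  commands=[
    [[0, 0, 0, 0, -18.8, 0, 0], [0, 0, 0, 0, -37.5, 0, 0], [0, 0, 0, 0, -56.2, 0, 0], [0, 0, 0, 0, -75, 0, 0], [0, 0, 0, -1.5, -90, 0, 0]],
  ],
)

```text
time: 29.98
position: [0.5816, 0.1346, 0.102]
tool_rot: [0.042, 1.569, -0.04]
ft_force: [0.4, 1.6, 0.2]
grip_width: 0.006
```

Request:
servo_tool(
  commands=[
    [[0, 0, 0, -1.5, -15, 0, 0], [0, 0, 0, 1.5, -22.5, 0, 0], [0, 0, 0, 4.5, -30, 0, 0], [0, 0, 0, 13.5, -40, 0, 0], [0, 0, 0, 22.5, -47, 0, 0]],
  ],
)

```text
time: 30.6
position: [0.5786, 0.0893, 0.0777]
tool_rot: [0.04, 1.57, -0.039]
ft_force: [0.8, 0.0, -0.0]
grip_width: 0.003
```

Request:
servo_tool(
  commands=[
    [[0, 0, 0, 0, 0, 0, 0], [0, 0, 0, 3, 0, 0, 0], [0, 0, 0, 4, 0, 0, 0], [0, 0, 0, 4, 0, 0, 0]],
  ],
)

```text
time: 31.1
position: [0.5789, 0.09, 0.0763]
tool_rot: [0.039, 1.57, -0.038]
ft_force: [-3.2, -1.2, 8.4]
grip_width: 0.006
```

Request:
servo_tool(
  commands=[
    [[0, 0, 0, -48, 0, 0, 0], [0, 0, 0, -96, 0, 0, 0], [0, 0, 0, -140, -40, 0, 0], [0, 0, 0, -180, -90, 0, 0], [0, 0, 0, -180, -140, 0, 0]],
  ],
)

```text
time: 31.72
position: [0.5738, -0.0507, 0.2589]
tool_rot: [0.038, 1.562, -0.037]
ft_force: [0.8, -0.8, 1.1]
grip_width: 0.003
```

Request:
servo_tool(
  commands=[
    [[0, 0, 0, 0, -30, 0, 0], [0, 0, 0, 0, -60, 0, 0], [0, 0, 0, 0, -60, 0, 0]],
  ],
)

```text
time: 32.1
position: [0.5683, -0.1129, 0.2544]
tool_rot: [0.043, 1.57, -0.043]
ft_force: [0.5, 0.5, 0.5]
grip_width: 0.004
```

```bash
python3 - <<'E'
from h import *
from plan import *
import pickle
p,r=ctrl_pose(0,-92,254);setp(p,r)
s=ctrl.get_state();print(s['time'],s['position'],s['tool_rot'],load()[0])
i=vision.camera_info('wrist');pickle.dump(i,open('w10.pkl','wb'))
a=vision.get_image('wrist');b=vision.get_image('side')
A=cv2.resize(a,(640,480))[:330];B=cv2.resize(b[90:290,150:410],(338,260),interpolation=cv2.INTER_CUBIC)
o=np.zeros((590,640,3),np.uint8);o[:330]=A;o[330:590,:338]=B
cv2.imwrite('pics/w10.png',o[:,:,::-1])
E
```

```text
32.1 [ 0.56833883 -0.11291299  0.25443924] [ 0.04274282  1.56992027 -0.04290971] [ 0.56890192 -0.10988502  0.254     ]
```

View pics/w10.png

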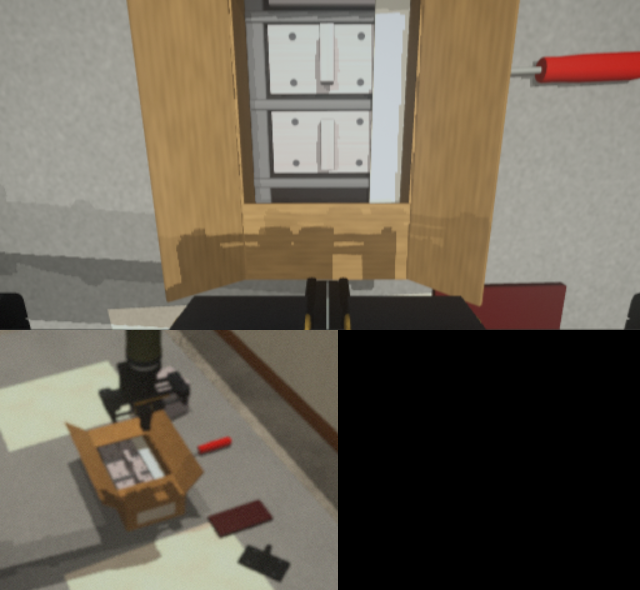

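```bash
python3 - <<'E'
from plan import *
C=lambda x,z,y=0:ctrl_pose(x,y,z)
print('approach');go([C(70,230),C(170,200),C(170,100)],0,lin=50,hold=2)
print('fold');go([C(95,100),C(70,106),C(55,100)+(15,),C(40,90)+(15,),C(32,81)+(15,)],0,lin=20,hold=1)
print('press');go([C(32,79)],0,hold=1)
E
```

```text
approach
[[[0.0, 0.0, 0.0, 8.0, 30.7, 23.3, 0], [0.0, 0.0, 0.0, 16.0, 61.3, 46.7, 0], [0.0, 0.0, 0.0, 24.0, 92.0, 70.0, 0], [0.0, 0.0, 0.0, 34.0, 92.0, 103.3, 0], [0.0, 0.0, 0.0, 44.0, 92.0, 136.7, 0]]]
[[[0.0, 0.0, 0.0, 10.0, 0.0, 33.3, 0], [0.0, 0.0, 0.0, 60.0, 0.0, 33.3, 0], [0.0, 0.0, 0.0, 110.0, 0.0, 33.3, 0], [0.0, 0.0, 0.0, 110.0, 0.0, 33.3, 0], [0.0, 0.0, 0.0, 110.0, 0.0, 33.3, 0]]]
fold
[[[0.0, 0.0, 0.0, 0.0, 0.0, -18.8, 0], [0.0, 0.0, 0.0, 0.0, 0.0, -37.5, 0], [0.0, 0.0, 0.0, 0.0, 0.0, -56.2, 0], [0.0, 0.0, 0.0, 0.0, 0.0, -75.0, 0], [0.0, 0.0, 0.0, -3.0, 0.0, -87.5, 0]]]
[[[0.0, 0.0, 0.0, -3.0, 0.0, -12.5, 0], [0.0, 0.0, 0.0, 0.0, 0.0, -20.0, 0], [0.0, 0.0, 0.0, 3.0, 0.0, -27.5, 0], [0.0, 0.0, 0.0, 8.0, 0.0, -35.0, 0], [0.0, 0.0, 0.0, 13.0, 0.0, -42.5, 0]]]
[[[0.0, 0.0, 0.0, 9.0, 0.0, -8.0, 0], [0.0, 0.0, 0.0, 9.0, 0.0, -8.0, 0]]]
press
[[[0.0, 0.0, 0.0, 2.0, 0.0, 0.0, 0], [0.0, 0.0, 0.0, 2.0, 0.0, 0.0, 0]]]
```

Request:
servo_tool(
  commands=[
    [[0, 0, 0, 8, 30.7, 23.3, 0], [0, 0, 0, 16, 61.3, 46.7, 0], [0, 0, 0, 24, 92, 70, 0], [0, 0, 0, 34, 92, 103.3, 0], [0, 0, 0, 44, 92, 136.7, 0]],
  ],
)

```text
time: 32.83
position: [0.711, -0.0211, 0.2104]
tool_rot: [0.038, 1.57, -0.034]
ft_force: [0.2, 0.3, 0.0]
grip_width: 0.005
```

Request:
servo_tool(
  commands=[
    [[0, 0, 0, 0, 0, 33.3, 0], [0, 0, 0, 60, 0, 33.3, 0], [0, 0, 0, 110, 0, 33.3, 0], [0, 0, 0, 110, 0, 33.3, 0], [0, 0, 0, 110, 0, 33.3, 0]],
  ],
)

```text
time: 33.45
position: [0.7446, -0.0248, 0.103]
tool_rot: [0.039, 1.567, -0.036]
ft_force: [0.4, -0.2, 0.7]
grip_width: -0.002
```

Request:
servo_tool(
  commands=[
    [[0, 0, 0, 0, 0, -18.8, 0], [0, 0, 0, 0, 0, -37.5, 0], [0, 0, 0, 0, 0, -56.2, 0], [0, 0, 0, 0, 0, -75, 0], [0, 0, 0, -3, 0, -87.5, 0]],
  ],
)

```text
time: 34.08
position: [0.6575, -0.0214, 0.1077]
tool_rot: [0.04, 1.564, -0.037]
ft_force: [0.9, -0.5, -0.9]
grip_width: 0.005
```

Request:
servo_tool(
  commands=[
    [[0, 0, 0, -3, 0, -12.5, 0], [0, 0, 0, 0, 0, -20, 0], [0, 0, 0, 3, 0, -27.5, 0], [0, 0, 0, 8, 0, -35, 0], [0, 0, 0, 13, 0, -42.5, 0]],
  ],
)

```text
time: 34.7
position: [0.6127, -0.0198, 0.0898]
tool_rot: [0.04, 1.571, -0.038]
ft_force: [0.8, 0.4, 0.3]
grip_width: 0.005
```

Request:
servo_tool(
  commands=[
    [[0, 0, 0, 9, 0, -8, 0], [0, 0, 0, 9, 0, -8, 0], [0, 0, 0, 11, 0, -8, 0], [0, 0, 0, 11, 0, -8, 0]],
  ],
)

```text
time: 35.2
position: [0.6047, -0.0193, 0.0804]
tool_rot: [0.04, 1.572, -0.038]
ft_force: [-4.8, -0.3, 7.8]
grip_width: 0.002
```

```bash
python3 - <<'E'
from plan import *
C=lambda x,z,y=110:ctrl_pose(x,y,z)
setp(*C(32,79,0))
go([C(32,200,0),C(-155,200)],0,lin=55,hold=1)
E
```

```text
[[[0.0, 0.0, 0.0, -40.3, 0.0, 0.0, 0], [0.0, 0.0, 0.0, -80.7, 0.0, 0.0, 0], [0.0, 0.0, 0.0, -121.0, 0.0, 0.0, 0], [0.0, 0.0, 0.0, -121.0, 27.5, -46.7, 0], [0.0, 0.0, 0.0, -121.0, 55.0, -93.5, 0]]]
[[[0.0, 0.0, 0.0, 0.0, 27.5, -46.8, 0], [0.0, 0.0, 0.0, 0.0, 55.0, -93.5, 0], [0.0, 0.0, 0.0, 0.0, 55.0, -93.5, 0]]]
```

Request:
servo_tool(
  commands=[
    [[0, 0, 0, -40.3, 0, 0, 0], [0, 0, 0, -80.7, 0, 0, 0], [0, 0, 0, -121, 0, 0, 0], [0, 0, 0, -121, 27.5, -46.7, 0], [0, 0, 0, -121, 55, -93.5, 0]],
  ],
)

```text
time: 35.83
position: [0.5137, 0.0406, 0.2005]
tool_rot: [0.041, 1.57, -0.039]
ft_force: [-0.1, 0.5, 0.0]
grip_width: 0.004
```

Request:
servo_tool(
  commands=[
    [[0, 0, 0, 0, 27.5, -46.8, 0], [0, 0, 0, 0, 55, -93.5, 0], [0, 0, 0, 0, 55, -93.5, 0], [0, 0, 0, 0, 55, -93.5, 0]],
  ],
)

```text
time: 36.33
position: [0.4244, 0.0992, 0.2007]
tool_rot: [0.04, 1.569, -0.039]
ft_force: [1.1, 0.2, -0.9]
grip_width: 0.005
```

Request:
servo_tool(
  commands=[
    [[0, 0, 0, 40, 0, 0, 0], [0, 0, 0, 65, 0, 0, 0], [0, 0, 0, 65, 0, 0, 0]],
  ],
)

```text
time: 36.7
position: [0.4233, 0.0984, 0.1336]
tool_rot: [0.041, 1.575, -0.041]
ft_force: [0.0, 0.4, 0.7]
grip_width: 0.006
```

```bash
python3 - <<'E'
from h import *
from plan import *
s=ctrl.get_state();q=R.from_euler('z',CY).inv();print(s['time'],q.apply(s['position']-CO)*1000,s['tool_rot'],s['joint_positions'],s['ft_force'])
E
```

```text
36.7 [-155.8528102   108.7369645   133.60018845] [ 0.04068403  1.57463566 -0.04061232] [-0.13226847 -0.06165116 -0.15062455  2.06247089 -0.01161136  1.1441101
 -0.32949197] [0.00861971 0.397303   0.68917849]
```

Request:
servo_tool(
  commands=[
    [[0, 0, 0, 18, 0, 0, 0], [0, 0, 0, 32, 0, 0, 0], [0, 0, 0, 32, 0, 0, 0], [0, 0, 0, 32, 0, 0, 0]],
  ],
)

```text
time: 37.2
position: [0.4248, 0.0998, 0.1043]
tool_rot: [0.04, 1.569, -0.038]
ft_force: [-0.2, -0.0, 0.5]
grip_width: 0.004
```

Request:
servo_tool(
  commands=[
    [[0, 0, 0, 0, 0, 18, 0], [0, 0, 0, 0, 0, 36, 0], [0, 0, 0, 0, 0, 54, 0], [0, 0, 0, -1, 0, 70, 0], [0, 0, 0, -3, 0, 85, 0]],
  ],
)

```text
time: 37.83
position: [0.5104, 0.0956, 0.1072]
tool_rot: [0.04, 1.569, -0.038]
ft_force: [-1.7, 0.2, 0.2]
grip_width: 0.001
```

Request:
servo_tool(
  commands=[
    [[0, 0, 0, 3, 0, 8, 0], [0, 0, 0, 6, 0, 15, 0], [0, 0, 0, 11, 0, 23, 0], [0, 0, 0, 16, 0, 30, 0], [0, 0, 0, 24, 0, 38, 0]],
  ],
)

```text
time: 38.45
position: [0.5477, 0.0936, 0.0824]
tool_rot: [0.04, 1.569, -0.038]
ft_force: [0.1, 0.8, 0.4]
grip_width: 0.005
```

Request:
servo_tool(
  commands=[
    [[0, 0, 0, 1, 0, 0, 0], [0, 0, 0, 3, 0, 0, 0], [0, 0, 0, 3, 0, 0, 0]],
  ],
)

```text
time: 38.83
position: [0.5473, 0.0935, 0.0804]
tool_rot: [0.04, 1.569, -0.038]
ft_force: [0.1, -1.7, 2.1]
grip_width: 0.003
```

Firm at 80 mm, so it is flat. Retract and check.

Request:
servo_tool(
  commands=[
    [[0, 0, 0, 1, 0, 0, 0], [0, 0, 0, -40, 0, 0, 0], [0, 0, 0, -90, 0, 0, 0], [0, 0, 0, -140, 0, 0, 0], [0, 0, 0, -180, -60, 0, 0]],
  ],
)

```text
time: 39.45
position: [0.5447, 0.0463, 0.2568]
tool_rot: [0.035, 1.567, -0.029]
ft_force: [1.0, 0.1, 0.2]
grip_width: 0.002
```

Request:
servo_tool(
  commands=[
    [[0, 0, 0, 0, -60, 0, 0], [0, 0, 0, 0, -120, 0, 0], [0, 0, 0, 0, -170, 0, 0], [0, 0, 0, 0, -170, 0, 0], [0, 0, 0, 0, -170, 0, 0]],
  ],
)

```text
time: 40.08
position: [0.5358, -0.1274, 0.2538]
tool_rot: [0.041, 1.57, -0.037]
ft_force: [0.1, -0.1, -0.6]
grip_width: 0.006
```

```bash
python3 - <<'E'
from h import *
s=ctrl.get_state();print(s['time'],s['position'],s['ft_force'],np.abs(s['qd']).max())
a=vision.get_image('wrist');b=vision.get_image('side')
A=cv2.resize(a,(640,480))[:330];B=cv2.resize(b[90:290,150:410],(338,260),interpolation=cv2.INTER_CUBIC)
o=np.zeros((590,640,3),np.uint8);o[:330]=A;o[330:590,:338]=B
c=vision.get_image('scene')[120:270,170:345];o[330:588,338:]=cv2.resize(c,(302,258),interpolation=cv2.INTER_CUBIC)
cv2.imwrite('pics/w11.png',o[:,:,::-1])
E
```

```text
40.075 [ 0.53575177 -0.12741155  0.25379835] [ 0.09091968 -0.05997191 -0.59372289] 0.02507813672100643
```

View pics/w11.png

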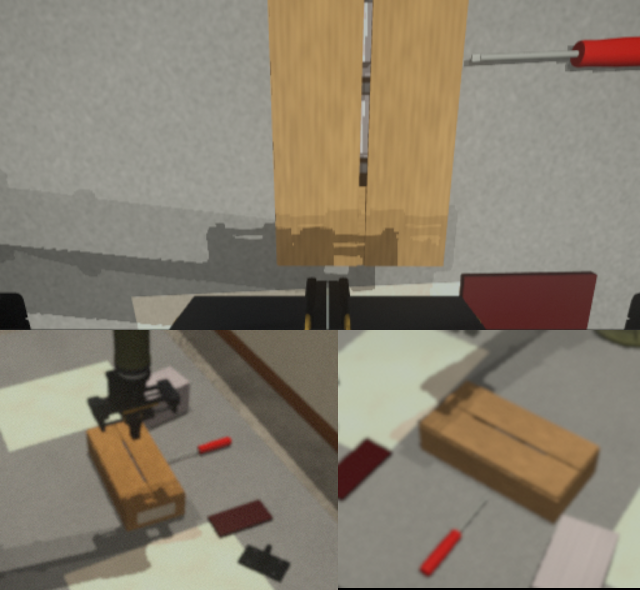

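All four flaps are flat, the arm is clear and the bystanders have not moved. Handing in.

```bash
python3 -c "
from h import *
close_job()"
```

```text
the job is handed in; nothing more can be done
```

I packed all three aluminium brackets present into pockets 1, 2 and 3; pocket 0 stays empty and there was no fourth bracket. Then I folded down the two end flaps with both side flaps still open, then the far and near side flaps. I handed the job in at about 40 s.

- **Brackets:** Wrist pictures after placing showed the brackets in pockets 1, 2 and 3 level, aligned and with one end under the lip. I did not look directly at the bracket in pocket 3 after its flap closed.
- **Flaps:** Each flap resisted a light press with about 2–14 N at its closed height, 76 mm for the end flaps and 80 mm for the side flaps. The last pictures from all three cameras show the carton lid flat.
- **Left end flap:** I did not see it from near before it was covered. Its press force and the flat lid are the only evidence that it is down.
- **Other objects:** The housing, pad and screwdriver looked undisturbed, I left the black look-alikes alone, and the arm ended clear of everything.

The fixed scene and side cameras disagreed by about 1 cm on bracket positions, so I used the wrist camera's measurements, which fitted the known sizes to within about 2 mm. No check failed.

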